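# Put the dipping cups and chip boxes away in the dry box

### The job

Put the work away in the dry box: nest the three dipping cups in size order (medium in large, small in medium), standing upright on the floor of the open drawer, and lay every chip box that is on the bench flat on the drawer floor beside them, none stacked. Then push the drawer fully home, square and closed flush, pushing at the middle of its bar because it jams off-centre, and without forcing it. Leave the other things on the bench as they are.

Things in the scene. Friction and masses are not known exactly. Their poses are not given: they have to be found in the camera images.
- drybox: low dry-storage housing of amber clear acrylic, fixed, 270 deep (x) x 284 wide (y, 264 inside) x 98 mm high, open in front. Origin on the bench under the middle of its front edge; +x into the box, away from the robot. It stands on an 8 mm steel base plate, as wide, that runs out 215 mm in front. With the drawer fully home the drawer's origin is at x = +128 mm in this frame
- drawer: loose amber drawer, about 450 g, on the base plate between the housing's side walls (2 mm play each side); starts about 190 mm out, its last 60 mm between the walls. Origin under the tray's centre; +x into the box. Tray 256 (x) x 260 mm (y); front panel 8 mm thick, 284 mm wide, x = -136 to -128 mm, top 88 mm above the underside; it closes flush on the housing's front edge
- bar_mid (a point): middle of the drawer bar's front face (towards the robot), 58 mm above the drawer's underside, x = -179 mm in its frame. Straight bar 12 x 12 mm, 240 mm long along y, 31 mm clear of the panel. Pushed within 15 mm of here the drawer runs with a few newtons; farther off it skews and its rubber edge strips jam on the walls (to free it draw it back by the bar's middle)
- drawer_floor (a point): on top of the drawer's floor (4 mm thick), mid-width, 5 mm in front of the drawer's origin. The floor is 251 (x) x 250 mm (y) inside; rims 5 mm thick stand 12 mm above it at the sides and back, the panel 84 mm in front
- cup_large: large white dipping cup: round, open on top, 96 mm across the rim (84 mm at the foot), 40 mm high, wall and floor 4 mm, about 110 g; on its rim one flat upright blue grip plate, 9 mm thick radially, 26 mm wide, its top 28 mm above the rim. Origin at the centre of the underside, z up, +x towards the grip plate
- cup_large_grip (a point): on the large cup's grip plate, mid-thickness, 43.5 mm from the cup's axis along its +x, 60 mm above its underside (8 mm below the plate's top); pinch here across the 9 mm, that is along the cup's x
- cup_medium: medium white dipping cup: round, open on top, 72 mm across the rim (60 mm at the foot), 36 mm high, wall and floor 4 mm, about 70 g; on its rim one flat upright green grip plate, 9 mm thick radially, 26 mm wide, its top 28 mm above the rim. Origin at the centre of the underside, z up, +x towards the grip plate
- cup_medium_grip (a point): on the medium cup's grip plate, mid-thickness, 31.5 mm from the cup's axis along its +x, 56 mm above its underside (8 mm below the plate's top); pinch here across the 9 mm, that is along the cup's x
- cup_small: small white dipping cup: round, open on top, 50 mm across the rim (38 mm at the foot), 32 mm high, wall and floor 4 mm, about 45 g; on its rim one flat upright red grip plate, 9 mm thick radially, 26 mm wide, its top 28 mm above the rim. Origin at the centre of the underside, z up, +x towards the grip plate
- cup_small_grip (a point): on the small cup's grip plate, mid-thickness, 20.5 mm from the cup's axis along its +x, 52 mm above its underside (8 mm below the plate's top); pinch here across the 9 mm, that is along the cup's x
- chip_box1: chip box with black base, clear lid and a yellow chip carrier inside, closed: 70 (x) x 50 (y) x 36 mm high, about 90 g; grip across the 50 mm. Origin at the centre of its underside, z up. May be absent
- chip_box2: chip box with black base, clear lid and a brass-coloured chip carrier inside, closed: 70 (x) x 50 (y) x 36 mm high, about 90 g; grip across the 50 mm. Origin at the centre of its underside, z up. May be absent
- chip_box3: chip box with black base, clear lid and a green chip carrier inside, closed: 70 (x) x 50 (y) x 36 mm high, about 90 g; grip across the 50 mm. Origin at the centre of its underside, z up. May be absent
- chip_box4: chip box with black base, clear lid and a blue chip carrier inside, closed: 70 (x) x 50 (y) x 36 mm high, about 90 g; grip across the 50 mm. Origin at the centre of its underside, z up. May be absent
- wire_spool: bystander: spool of gold wire lying flat, 54 mm across, 28 mm high; origin under its centre
- stage_puck: bystander: grey palm-sized stage puck, 110 x 75 x 42 mm; origin under its centre
- petri_dish: bystander: closed clear dish, 94 mm across, 15 mm high; origin under its centre
- screwdriver: bystander: blue-handled screwdriver lying down, 160 mm; origin under its middle
- tweezers: bystander: steel tweezers lying down, 125 mm; origin under their middle
Mind the look-alikes: they are no part of the job. What is shaped like the chip_box3 but pink is not meant. What is shaped like the chip_box2 but pink is not meant.

How it is judged:
By the outcome, as a careful person would: the job done as asked, in the order asked, and still so for the second after the job is handed in, with the robot touching nothing.
Of chip_box1, chip_box2, chip_box3, chip_box4 only 2 to 4 are there at a start; the rules pass over those that are not, and their reading is None.
At some moment in a run one of chip_box1, chip_box2, chip_box3, chip_box4 may be knocked a few centimetres aside while the robot is not near it.
It also fails if it takes over 210 s, if anything falls off the work surface, if the arm or the gripper's body presses on something with over 40 N, if the wrist force passes 120 N, or if a joint passes its speed limit or range.

### The arm

A 6-joint arm with a two-finger parallel gripper is mounted at the origin on the work surface. World frame = base frame: x ahead of the robot, y to its left, z up, the work surface at z = 0. Lengths are in mm, angles in rad, forces in N, time in s.
With the tool pointing down it reaches from about 400 to 925 mm from the base axis. Payload 12.5 kg.
Tool frame: the origin (TCP) lies midway between the tips of the shut fingers; the grasp point (between the pads) lies 19 mm behind it; z points along the fingers, y is the direction in which the jaws open and shut (so a half turn about z gives the same grasp; the last joint's range is limited). The gripper opens to 95 mm and grips with 3 to 60 N. Pads are 20 mm wide; open, the fingers measure 119 mm over their backs; the gripper's body (75 mm by 180 mm) begins 59 mm behind the grasp point.
Start: joints at [1.139, 0.491, 1.559, -0, 1.092, -0.106], TCP at [200.025, 592.146, 214.661] pointing down, gripper open.
Joint ranges: [-3.1, 3.1], [-0.84, 2.19], [0.05, 2.79], [-1.13, 4.28], [0.06, 2.93], [-2.69, 2.69]. Speed limits (rad/s): [2.22, 2.22, 2.79, 3.14, 3.14, 3.14].

### API

Orientations are given as [roll, pitch, yaw] about the fixed x, y, z axes, in that order (R = Rz(yaw) Ry(pitch) Rx(roll)).
In Python, from cell import env gives the robot as it stands.
- The arm moves only by the tool servo_tool, never from a script. Its argument "plan" is a list of rows, each a list of 7 numbers: the shift along the tool's x, y, z in m, then the turn, a rotation vector about the tool's x, y, z in degrees, then the opening in per cent of the stroke, from 0 (shut) to 100 (fully open). In form: [[dx, dy, dz, wx, wy, wz, jaw], ...]. A call has 1 to 8 rows; each row shifts and turns the pose as measured when the row begins, along the tool's axes as they then stand; what a row does not reach is not made up. A row lasts 1/12 s, in which the tool goes at most 41.7 mm and 7.16 degrees, less where a joint would pass 70% of its speed; a pose out of reach is approached as far as the arm can. A call is refused whole if a number of a shift passes 0.0417 or a number of a turn 7.16, either way. A call with a gripper value outside its range is refused whole. The fingers move at their own pace and stop on an object; the grip force is fixed at half the most. Time passes only in rows, so rows that do not move let the fingers close. It gives the time, the measured TCP pose, the force and the opening at its end, in the units of the state.
- env.state(): the state, without advancing time (a new reading comes with each control period).
- env.read_camera(name): name is "scene" or "top"; returns a dict with "img" (480x640x3 uint8, blue, green, red), "intrinsics" (3x3 intrinsics, pixels), "R" (3x3) and "t" (3): a world point X has camera coordinates R X + t. Camera axes: x right, y down, z forward; pixel columns grow to the right and rows downward; lengths in mm; the calibration is good to about 2 mm. A picture is of the moment at which its call begins. There is no depth.
- env.job_done(): hands the job in, once; it reports no verdict.
The state is a dict: "t": time; "joints": joint angles; "qvel": joint speeds; "tau": joint torques, N m; "eef_pos": TCP position; "tcp_rot": TCP orientation; "ft_force": force on the tool from outside, world axes, zero at the start; "moment": the same for the moment, N m; "opening": opening from 0.0 (shut) to 1.0 (fully open).
Only numpy, scipy, OpenCV 4.12 (cv2) and the standard library are available. Lean on these libraries where they do the work, as an engineer would, in place of code of your own. Each camera call takes 0.05 s, during which the arm holds its last target. There are 200 camera calls.

## Working session

There is one attempt and no reset: what is moved stays moved. The work goes in short steps, Python scripts to look and compute and a tool call to move; the robot and the scene stay as the last step left them, time stands still between calls to the robot, and variables do not carry over. Pictures are saved under pics/ and viewed, about 12 in all and at most 16, crops included, and the job is handed in when it is done.

Besides the shell and the picture viewer there is one more tool, called after "Emit:" as name(argument=value, ...), one argument or row to a line, values as JSON. servo_tool: Moves the arm, as the interface text tells. Its arguments: {"type":"object","properties":{"plan":{"type":"array","items":{"type":"array","items":{"type":"number"}}}},"required":["plan"]}

```bash
mkdir -p pics; ls
cat > h.py <<'E'
from cell import env
import numpy as np, cv2
def cam(n):
    d=env.read_camera(n); return d
def ray(d,u,v,z):
    K,R,t=[np.array(d[k],float) for k in("intrinsics","R","t")]
    c=-R.T@t; r=R.T@np.linalg.solve(K,[u,v,1]); return c+r*(z-c[2])/r[2]
def proj(d,X):
    K,R,t=[np.array(d[k],float) for k in("intrinsics","R","t")]
    p=K@(R@np.array(X,float)+t); return p[:2]/p[2]
E
python3 - <<'E'
from h import *
for n in("scene","top"):
    d=cam(n); cv2.imwrite(f"pics/{n}0.png",d["img"]); print(n,-np.array(d["R"]).T@d["t"],d["intrinsics"],d["R"])
print(env.state())
E
```

```text
pics
scene [1270.7633706   -67.50031804  565.55268988] [[437.09182084   0.         323.70661976]
 [  0.         437.09182084 243.06801474]
 [  0.           0.           1.        ]] [[ 0.05507066  0.99845813  0.00697025]
 [ 0.5167054  -0.02252444 -0.85586692]
 [-0.85439028  0.05073472 -0.51714914]]
top [ 261.82501981  -11.68742199 1191.76425855] [[510.32587517   0.         316.33708157]
 [  0.         510.32587517 240.38608556]
 [  0.           0.           1.        ]] [[-0.04576384 -0.9989378  -0.00538025]
 [-0.97623303  0.04586451 -0.21181483]
 [ 0.2118366  -0.00444108 -0.97729501]]
{'t': 0.1, 'joints': array([ 1.13936264e+00,  4.91485862e-01,  1.55941009e+00,  1.19197430e-05,
        1.09169443e+00, -1.05597700e-01]), 'qvel': array([ 0.00063104, -0.00229592, -0.00051674, -0.00125303,  0.0004033 ,
        0.00051711]), 'tau': array([ 3.11040574e-03, -6.13622761e+01, -2.58608347e+01,  6.94130198e-02,
        4.69615962e-02, -2.25162898e-05]), 'eef_pos': array([199.94326239, 591.91875702, 214.12108806]), 'tcp_rot': array([-3.14060160e+00, -1.15675637e-04,  2.81575111e+00]), 'ft_force': array([-0.47300818,  0.27018951,  0.085103  ]), 'moment': array([-0.00650627, -0.02715779, -0.01555258]), 'opening': 0.9979261385960725}
```

View pics/top0.png

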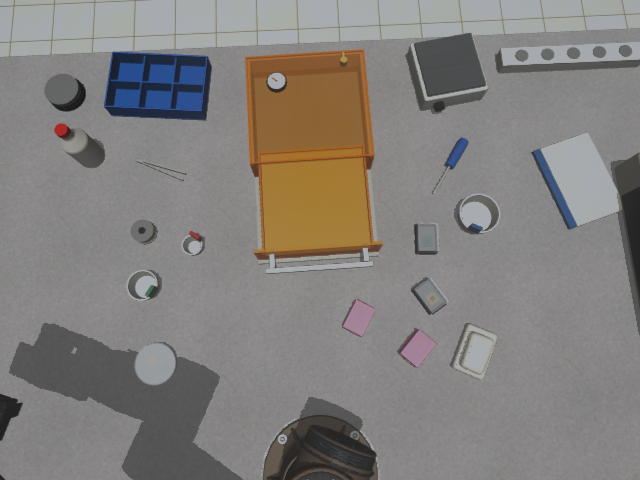

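View pics/scene0.png

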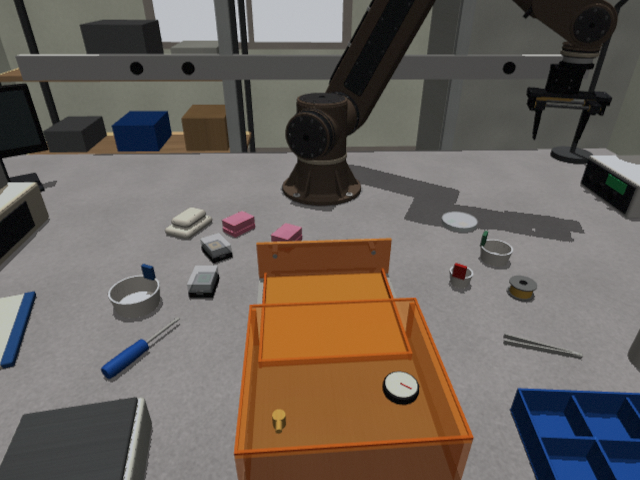

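The top view shows the large cup (479,214), medium cup (143,286), small cup (193,244), two chip boxes at (427,238) and (431,295), and two pink look-alikes. The open drawer's bar is at about (319,267). I'll zoom in for detail.

Run:
```python
from h import *
i=cv2.imread("pics/top0.png")
a=cv2.resize(i[190:320,400:510],None,fx=4,fy=4,interpolation=cv2.INTER_CUBIC)[:520]
b=cv2.resize(i[215:310,120:210],None,fx=4,fy=4,interpolation=cv2.INTER_CUBIC)
c=np.zeros((520,800,3),np.uint8); c[:,:440]=a; c[:380,440:]=b
cv2.imwrite("pics/z1.png",c)
cv2.imwrite("pics/z2.png",cv2.resize(i[140:290,240:400],None,fx=5,fy=4,interpolation=cv2.INTER_CUBIC))
```

```text
(no output)
```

View pics/z1.png

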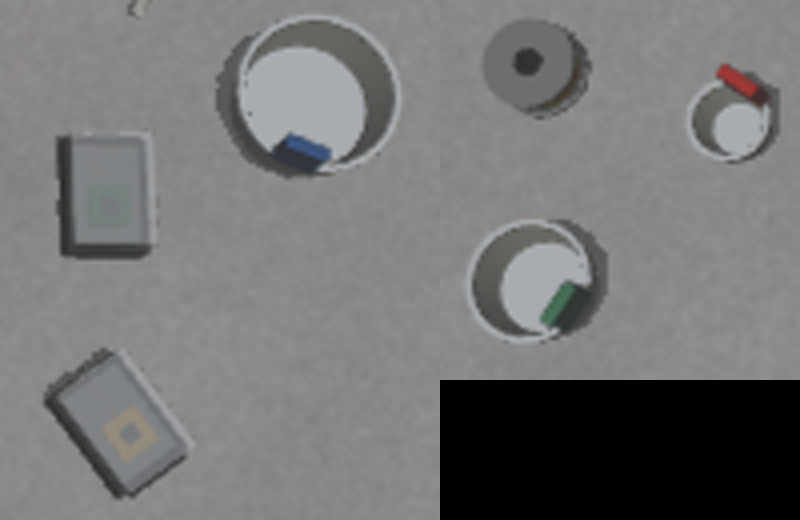

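View pics/z2.png

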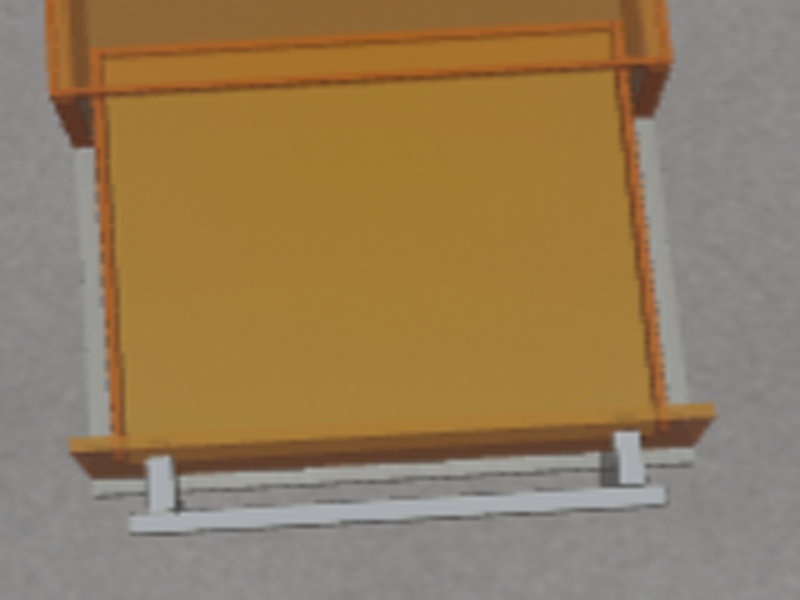

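Run:
```python
from h import *
d=cam("top")
L=lambda u,v:(400+(u+.5)/4-.5,190+(v+.5)/4-.5)
R=lambda u,v:(120+(u-440+.5)/4-.5,215+(v+.5)/4-.5)
D=lambda u,v:(240+(u+.5)/5-.5,140+(v+.5)/4-.5)
for n,f,c,g,h,r in(("L",L,(319,94),(308,147),40,43.5),("M",R,(530,281),(559,304),36,31.5),("S",R,(729,120),(739,81),32,20.5)):
    a=ray(d,*f(*c),h)[:2]; b=ray(d,*f(*g),h+28)[:2]; v=b-a
    print(n,a,b,np.linalg.norm(v),r,np.degrees(np.arctan2(v[1],v[0])), "grip",a+v/np.linalg.norm(v)*r)
for n,P in(("b3",[(75,135),(150,133),(152,243),(76,246)]),("b2",[(118,350),(190,445),(128,492),(55,400)])):
    X=np.array([ray(d,*L(*p),36)[:2] for p in P]); e=X-np.roll(X,-1,0)
    print(n,X.mean(0),np.linalg.norm(e,axis=1),np.degrees(np.arctan2(e[:,1],e[:,0])))
for n,p,z in(("barL",(130,515),72),("barR",(665,487),72),("barLf",(130,533),66),("barRf",(665,505),66),("panL",(70,440),96),("panR",(715,406),96),
  ("rimFL",(120,435),24),("rimFR",(660,408),24),("rimBL",(97,50),24),("rimBR",(617,25),24),("houL",(54,98),98),("houR",(671,63),98),("bpL",(95,497),8),("bpR",(692,463),8)):
    print(n,ray(d,*D(*p),z).round(1))
```

```text
L [ 558.62206282 -399.73114178] [ 520.79465605 -380.57821131] 42.39985198692183 43.5 153.14580396248823 grip [ 519.81314917 -380.08125065]
M [427.3581242  384.33619488] [409.76285451 358.30891974] 31.41675614560417 31.5 -124.0599499718396 grip [409.71623296 358.2399562 ]
S [516.71891926 272.48024864] [533.01013733 260.05823892] 20.48682776133002 20.5 -37.325422467845854 grip [533.02061196 260.05025205]
b3 [ 508.56891665 -275.73584651] [43.73688465 65.364824   43.84783191 65.93984067] [ 88.87361025  -4.48202011 -90.38197724 175.45392588]
b2 [ 373.99241032 -268.64451935] [66.06652987 44.73796142 64.74923609 46.7274135 ] [  32.53117262  -56.61000907 -145.7422266   125.00543753]
barL [446.3  98.6  72. ]
barR [ 451.  -139.6   72. ]
barLf [437.2  99.5  66. ]
barRf [ 441.8 -139.6   66. ]
panL [485.1 121.5  96. ]
panR [ 490.9 -161.9   96. ]
rimFL [501.7 106.9  24. ]
rimFR [ 505.9 -146.    24. ]
rimBL [741.1 112.4  24. ]
rimBR [ 745.1 -141.4   24. ]
houL [682.7 124.6  98. ]
houR [ 690.3 -156.2   98. ]
bpL [468.3 121.1   8. ]
bpR [ 475.5 -160.6    8. ]
```

Measured sizes agree with the given ones: grip radii 42.4, 31.4 and 20.5 mm against 43.5, 31.5 and 20.5, and the drawer yaw is about 1.2°. I'll write a helper that works out the moves and then set off for the large cup.

```bash
cat > g.py <<'E'
# g.py x y z jawdeg n : rows (tool frame) from the measured pose to the target, in n equal steps
import sys
from h import *
from scipy.spatial.transform import Rotation as Ro
def plan(x,y,z,jaw,n=0,s=None):
    s=s or env.state(); p=np.array(s["eef_pos"]); r=Ro.from_euler("xyz",s["tcp_rot"])
    t=np.array([x,y,z]); ty=r.as_matrix()[:,1]; cur=np.degrees(np.arctan2(ty[1],ty[0]))
    dj=(jaw-cur+90)%180-90
    goal=Ro.from_euler("xyz",[np.pi,0,np.radians(cur+dj+90)]); w=(goal*r.inv()).as_rotvec()
    N=int(n) or max(1,int(np.ceil(max(np.linalg.norm(t-p)/40,np.degrees(np.linalg.norm(w))/7))))
    print("at",p.round(1),"jaw",round(cur,1),"F",s["ft_force"].round(1),"open",round(s["opening"],3),"t",round(s["t"],2),"j6",round(s["joints"][5],2),"N",N)
    for k in range(N):
        a=r.inv().apply((t-p)/N)/1000; b=np.degrees(r.inv().apply(w/N))
        print([*a.round(4).tolist(),*b.round(2).tolist()]); r=Ro.from_rotvec(w/N)*r
if __name__=="__main__": plan(*map(float,sys.argv[1:]))
E
python3 g.py 480 200 210 153 12
```

```text
at [200.  592.  214.2] jaw 71.3 F [-0.3 -0.1  0.6] open 1.002 t 0.15 j6 -0.11 N 12
[-0.0326, -0.0235, 0.0004, -0.0, -0.0, -6.81]
[-0.0296, -0.0272, 0.0004, -0.0, -0.0, -6.81]
[-0.0261, -0.0305, 0.0004, -0.0, -0.0, -6.81]
[-0.0223, -0.0334, 0.0004, -0.0, -0.0, -6.81]
[-0.0182, -0.0358, 0.0004, -0.0, -0.0, -6.81]
[-0.0139, -0.0377, 0.0004, -0.0, -0.0, -6.81]
[-0.0093, -0.0391, 0.0004, -0.0, -0.0, -6.81]
[-0.0046, -0.0399, 0.0004, -0.0, -0.0, -6.81]
[0.0002, -0.0401, 0.0004, -0.0, -0.0, -6.81]
[0.0049, -0.0398, 0.0004, -0.0, -0.0, -6.81]
[0.0096, -0.039, 0.0004, -0.0, -0.0, -6.81]
[0.0142, -0.0376, 0.0004, -0.0, -0.0, -6.81]
```

```bash
sed -i 's/dj=(jaw-cur+90)%180-90/dj=jaw-cur/' g.py; python3 g.py 490 180 210 -27 14
```

```text
at [200.  592.  214.2] jaw 71.3 F [-0.3 -0.1  0.6] open 1.002 t 0.15 j6 -0.11 N 14
[-0.029, -0.0212, 0.0003, -0.0, 0.0, 7.02]
[-0.0314, -0.0175, 0.0003, -0.0, 0.0, 7.02]
[-0.0333, -0.0136, 0.0003, -0.0, 0.0, 7.02]
[-0.0347, -0.0094, 0.0003, -0.0, 0.0, 7.02]
[-0.0356, -0.0051, 0.0003, -0.0, 0.0, 7.02]
[-0.036, -0.0007, 0.0003, -0.0, 0.0, 7.02]
[-0.0358, 0.0037, 0.0003, -0.0, 0.0, 7.02]
[-0.0351, 0.0081, 0.0003, -0.0, 0.0, 7.02]
[-0.0338, 0.0123, 0.0003, -0.0, 0.0, 7.02]
[-0.0321, 0.0164, 0.0003, -0.0, 0.0, 7.02]
[-0.0298, 0.0202, 0.0003, -0.0, 0.0, 7.02]
[-0.0271, 0.0236, 0.0003, -0.0, 0.0, 7.02]
[-0.024, 0.0268, 0.0003, -0.0, 0.0, 7.02]
[-0.0206, 0.0295, 0.0003, -0.0, 0.0, 7.02]
```

Emit:
servo_tool(
  plan=[
    [-0.029,-0.021,0,0,0,7,60],
    [-0.031,-0.0175,0,0,0,7,60],
    [-0.033,-0.0136,0,0,0,7,60],
    [-0.035,-0.0094,0,0,0,7,60],
    [-0.036,-0.005,0,0,0,7,60],
    [-0.036,0,0,0,0,7,60],
    [-0.036,0.004,0,0,0,7,60],
    [-0.035,0.008,0,0,0,7,60],
  ],
)

```text
t: 0.82
eef_pos: [365.7, 350.3, 211.7]
tcp_rot: [-3.139, 0.001, 1.82]
ft_force: [0.2, 0.6, 0.1]
opening: 0.606
```

Emit:
servo_tool(
  plan=[
    [-0.034,0.012,0,0,0,7,60],
    [-0.032,0.016,0,0,0,7,60],
    [-0.03,0.02,0,0,0,7,60],
    [-0.027,0.0236,0,0,0,7,60],
    [-0.024,0.027,0,0,0,7,60],
    [-0.02,0.03,0,0,0,7,60],
  ],
)

```text
t: 1.32
eef_pos: [490.1, 161.0, 211.7]
tcp_rot: [-3.14, 0.003, 1.07]
ft_force: [0.5, 0.9, -0.4]
opening: 0.602
```

```bash
python3 g.py 520 -380 200 -27
```

```text
at [490.1 161.  211.7] jaw -28.7 F [ 0.5  0.9 -0.4] open 0.602 t 1.32 j6 0.69 N 14
[-0.0329, 0.0204, 0.0009, -0.01, 0.01, -0.12]
[-0.0329, 0.0204, 0.0009, -0.01, 0.01, -0.12]
[-0.033, 0.0203, 0.0009, -0.01, 0.01, -0.12]
[-0.033, 0.0202, 0.0009, -0.01, 0.01, -0.12]
[-0.033, 0.0202, 0.0009, -0.01, 0.01, -0.12]
[-0.0331, 0.0201, 0.0009, -0.01, 0.01, -0.12]
[-0.0331, 0.02, 0.0009, -0.01, 0.01, -0.12]
[-0.0332, 0.0199, 0.0009, -0.01, 0.01, -0.12]
[-0.0332, 0.0199, 0.0009, -0.01, 0.01, -0.12]
[-0.0333, 0.0198, 0.0009, -0.01, 0.01, -0.12]
[-0.0333, 0.0197, 0.0009, -0.01, 0.01, -0.12]
[-0.0333, 0.0197, 0.0008, -0.01, 0.01, -0.12]
[-0.0334, 0.0196, 0.0008, -0.01, 0.01, -0.12]
[-0.0334, 0.0195, 0.0008, -0.01, 0.01, -0.12]
```

Emit:
servo_tool(
  plan=[
    [-0.033,0.02,0,0,0,0,60],
    [-0.033,0.02,0,0,0,0,60],
    [-0.033,0.02,0,0,0,0,60],
    [-0.033,0.02,0,0,0,0,60],
    [-0.033,0.02,0,0,0,0,60],
    [-0.033,0.02,0,0,0,0,60],
    [-0.033,0.02,0,0,0,0,60],
    [-0.033,0.02,0,0,0,0,60],
  ],
)

```text
t: 1.98
eef_pos: [502.3, -162.3, 211.1]
tcp_rot: [-3.14, 0.002, 1.06]
ft_force: [0.8, 0.5, 0.4]
opening: 0.599
```

Emit:
servo_tool(
  plan=[
    [-0.033,0.02,0,0,0,0,45],
    [-0.033,0.02,0,0,0,0,45],
    [-0.033,0.02,0,0,0,0,45],
    [-0.033,0.02,0,0,0,0,45],
    [-0.033,0.02,0.01,0,0,-0.9,45],
    [-0.025,0.015,0.02,0,0,-0.9,45],
    [0,0,0.025,0,0,0,45],
  ],
)

```text
t: 2.57
eef_pos: [508.4, -404.1, 158.5]
tcp_rot: [3.135, 0.006, 1.088]
ft_force: [0.9, -0.0, -0.2]
opening: 0.45
```

```bash
sed -i 's/^    for k in range(N):/    for k in range(1 if np.linalg.norm(w)<.05 else N):/' g.py; python3 g.py 520 -380 46 -27 4
python3 - <<'E'
from h import *
d=cam("top"); i=d["img"]; u,v=map(int,proj(d,[545,-330,50]))
cv2.imwrite("pics/c1.png",cv2.resize(i[v-70:v+70,u-90:u+90],None,fx=4,fy=4)); print(u-90,v-70)
E
```

```text
at [ 508.4 -404.1  158.5] jaw -27.7 F [ 0.9 -0.  -0.2] open 0.45 t 2.57 j6 -0.29 N 4
[0.0068, -0.0004, 0.0281, 0.1, 0.08, -0.17]
361 149
```

View pics/c1.png

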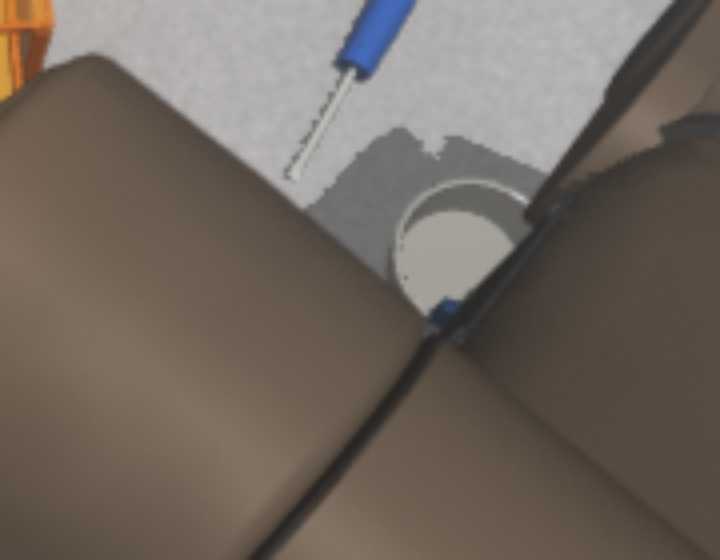

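Emit:
servo_tool(
  plan=[
    [0.0068,0,0.028,0,0,0,45],
    [0.0068,0,0.028,0,0,0,45],
    [0.0068,0,0.028,0,0,0,45],
    [0.0068,0,0.025,0,0,0,45],
    [0,0,0,0,0,0,45],
  ],
)

```text
t: 3.03
eef_pos: [518.1, -374.6, 39.7]
tcp_rot: [-3.137, 0.002, 1.085]
ft_force: [-0.8, -0.3, -0.2]
opening: 0.447
```

```bash
python3 g.py 520 -380 46 -27 1
python3 - <<'E'
from h import *
d=cam("scene"); i=d["img"]; u,v=map(int,proj(d,[530,-385,50]))
cv2.imwrite("pics/c2.png",cv2.resize(i[v-60:v+60,u-80:u+80],None,fx=4,fy=4)); print(u-80,v-60)
E
```

```text
at [ 518.1 -374.6   39.7] jaw -27.9 F [-0.8 -0.3 -0.2] open 0.447 t 3.03 j6 -0.24 N 1
[-0.0039, 0.0042, -0.0063, -0.28, 0.1, -0.86]
64 215
```

View pics/c2.png

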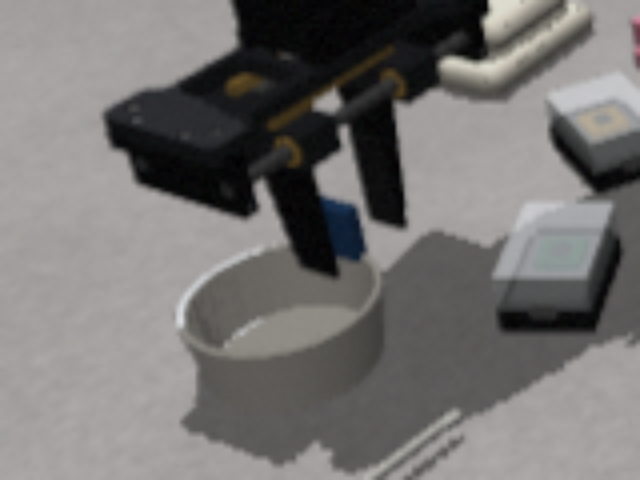

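The scene view shows the fingers straddling the blue plate, the inner one inside the rim and nothing touching. I'll correct slightly and close.

Emit:
servo_tool(
  plan=[
    [-0.004,0.004,-0.004,0,0,-0.8,45],
    [0,0,0,0,0,0,0],
    [0,0,0,0,0,0,0],
    [0,0,0,0,0,0,0],
    [0,0,0,0,0,0,0],
    [0,0,0,0,0,0,0],
    [0,0,0,0,0,0,0],
    [0,0,0,0,0,0,0],
  ],
)

```text
t: 3.75
eef_pos: [522.7, -384.2, 56.1]
tcp_rot: [3.134, 0.005, 1.1]
ft_force: [0.3, 0.6, -2.3]
opening: 0.093
```

Emit:
servo_tool(
  plan=[
    [0,0,-0.01,0,0,0,0],
    [0,0,-0.02,0,0,0,0],
    [0,0,-0.03,0,0,0,0],
    [0,0,-0.04,0,0,0,0],
    [0,0,-0.04,0,0,0,0],
    [0,0,-0.02,0,0,0,0],
  ],
)

```text
t: 4.25
eef_pos: [519.8, -381.0, 218.7]
tcp_rot: [-3.136, 0.002, 1.1]
ft_force: [-0.6, -0.1, 0.2]
opening: 0.094
```

```bash
python3 g.py 546 35 190 -27
```

```text
at [ 519.8 -381.   218.7] jaw -27.0 F [-0.6 -0.1  0.2] open 0.094 t 4.25 j6 -0.26 N 11
[0.0348, -0.015, 0.0026, -0.03, 0.01, 0.0]
```

Run:
```python
from h import *
s=env.state(); print(s["eef_pos"])
d=cam("scene"); i=d["img"]; u,v=map(int,proj(d,[530,-385,180])); v=max(v,80)
cv2.imwrite("pics/c3.png",cv2.resize(i[v-80:v+80,u-80:u+80],None,fx=3,fy=3)); print(u-80,v-80)
s=env.state(); print(s["eef_pos"],s["ft_force"])
```

```text
[ 519.75159122 -381.04645555  218.70357301]
50 138
[ 520.55151309 -381.6800425   221.69384966] [ 0.22269737 -0.14669329  2.49965609]
```

View pics/c3.png

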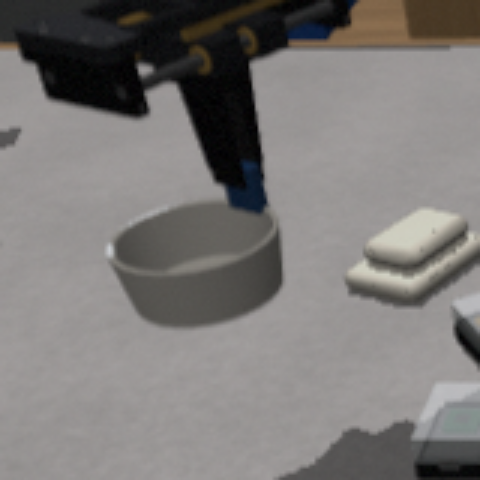

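The cup is held level. The fingertips are about 13–16 mm above the rim, so the TCP is about 55 mm above the underside. Carrying it to the drawer now.

Emit:
servo_tool(
  plan=[
    [0.025,-0.01,0,0,0,0,0],
    [0.0348,-0.015,0,0,0,0,0],
    [0.0348,-0.015,0,0,0,0,0],
    [0.0348,-0.015,0,0,0,0,0],
    [0.0348,-0.015,0,0,0,0,0],
    [0.0348,-0.015,0,0,0,0,0],
    [0.0348,-0.015,0,0,0,0,0],
    [0.0348,-0.015,0,0,0,0,0],
  ],
)

```text
t: 4.97
eef_pos: [539.1, -85.7, 225.5]
tcp_rot: [3.135, 0.005, 1.09]
ft_force: [0.9, 1.4, -1.0]
opening: 0.092
```

Emit:
servo_tool(
  plan=[
    [0.0348,-0.015,0,0,0,0,0],
    [0.0348,-0.015,0,0,0,0,0],
    [0.02,-0.01,0,0,0,0,0],
    [0,0,0,0,0,0,0],
    [0,0,0,0,0,0,0],
  ],
)

```text
t: 5.38
eef_pos: [543.0, 24.3, 226.5]
tcp_rot: [3.135, 0.004, 1.096]
ft_force: [-0.2, -0.8, -0.8]
opening: 0.09
```

```bash
python3 g.py 546 35 80 -27
python3 - <<'E'
from h import *
d=cam("top"); i=d["img"]; 
cv2.imwrite("pics/c4.png",cv2.resize(i[120:300,220:420],None,fx=4,fy=4))
E
```

```text
at [543.   24.3 226.5] jaw -27.2 F [-0.2 -0.8 -0.8] open 0.09 t 5.38 j6 0.4 N 4
[0.0029, -0.0008, 0.0366, 0.09, 0.06, -0.05]
```

View pics/c4.png

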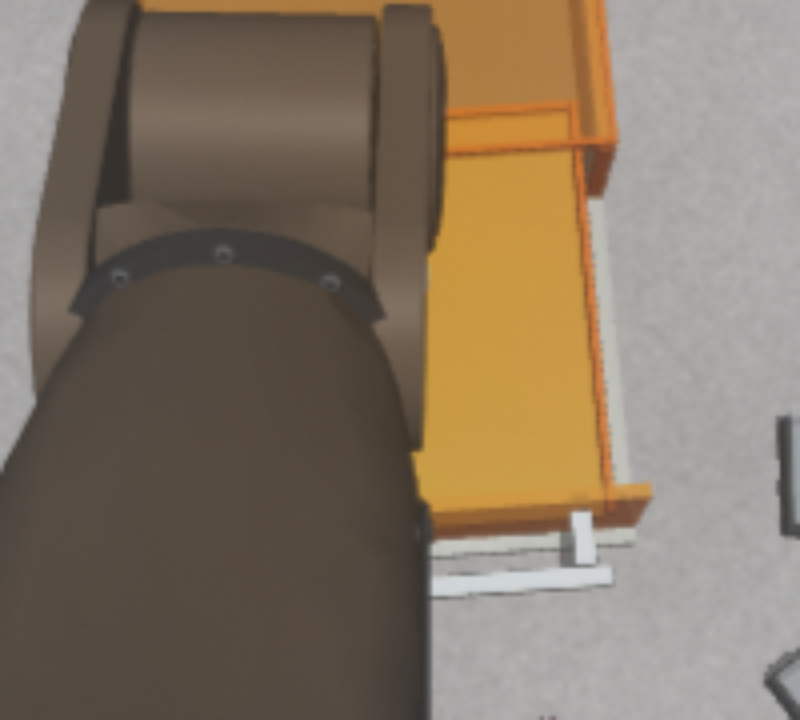

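Only the arm shows in this view, since it hides the cup; the drawer looks unmoved. Descending (8 pictures used).

Emit:
servo_tool(
  plan=[
    [0.003,-0.001,0.03,0,0,0,0],
    [0.003,-0.001,0.037,0,0,0,0],
    [0.003,-0.001,0.037,0,0,0,0],
    [0.003,-0.001,0.02,0,0,0,0],
    [0,0,0.008,0,0,0,0],
    [0,0,0,0,0,0,0],
  ],
)

```text
t: 5.93
eef_pos: [547.9, 29.4, 92.6]
tcp_rot: [3.128, 0.002, 1.089]
ft_force: [-0.6, -0.1, -0.8]
opening: 0.093
```

Emit:
servo_tool(
  plan=[
    [0,0,0.003,0,0,0,0],
    [0,0,0.002,0,0,0,0],
    [0,0,0.002,0,0,0,0],
  ],
)

```text
t: 6.18
eef_pos: [549.4, 27.3, 87.8]
tcp_rot: [3.125, 0.001, 1.087]
ft_force: [0.1, -0.7, -2.0]
opening: 0.097
```

Emit:
servo_tool(
  plan=[
    [0.002,0.001,0.006,0.4,0,0,0],
    [0.002,0.001,0.006,0.4,0,0,0],
    [0.001,0,0.004,0,0,0,0],
  ],
)

```text
t: 6.43
eef_pos: [555.6, 30.3, 73.6]
tcp_rot: [3.136, -0.002, 1.086]
ft_force: [0.6, 0.4, -0.8]
opening: 0.091
```

Emit:
servo_tool(
  plan=[
    [0.001,0,0.004,0,0,0,0],
    [0.001,0,0.004,0,0,0,0],
  ],
)

```text
t: 6.6
eef_pos: [557.1, 32.4, 65.9]
tcp_rot: [3.135, -0.002, 1.086]
ft_force: [-13.2, -1.0, 46.9]
opening: 0.091
```

Emit:
servo_tool(
  plan=[
    [0,0,-0.001,0,0,0,8],
    [0,0,-0.001,0,0,0,15],
    [0,0,0,0,0,0,25],
    [0,0,0,0,0,0,25],
  ],
)

```text
t: 6.93
eef_pos: [557.3, 33.1, 67.6]
tcp_rot: [3.134, -0.002, 1.087]
ft_force: [0.5, 0.5, 0.0]
opening: 0.22
```

Emit:
servo_tool(
  plan=[
    [0,0,-0.015,0,0,0,25],
    [0,0,-0.03,0,0,0,25],
    [0,0,-0.04,0,0,0,25],
    [0,0,-0.04,0,0,0,35],
    [0,0,-0.01,0,0,0,35],
  ],
)

```text
t: 7.35
eef_pos: [554.8, 33.4, 203.4]
tcp_rot: [-3.14, 0.002, 1.087]
ft_force: [-0.0, -0.4, -0.5]
opening: 0.327
```

```bash
python3 g.py 410 358 170 56
```

```text
at [554.8  33.4 203.4] jaw -27.7 F [-0.  -0.4 -0.5] open 0.327 t 7.35 j6 0.43 N 12
[0.0183, -0.0232, 0.0028, -0.01, 0.0, -6.97]
[0.021, -0.0209, 0.0028, -0.01, 0.0, -6.97]
[0.0234, -0.0181, 0.0028, -0.01, 0.0, -6.97]
[0.0254, -0.0152, 0.0028, -0.01, 0.0, -6.97]
[0.0271, -0.012, 0.0028, -0.01, 0.0, -6.97]
[0.0283, -0.0086, 0.0028, -0.01, 0.0, -6.97]
[0.0292, -0.0051, 0.0028, -0.01, 0.0, -6.97]
[0.0296, -0.0015, 0.0028, -0.01, 0.0, -6.97]
[0.0295, 0.0021, 0.0028, -0.01, 0.0, -6.97]
[0.0291, 0.0057, 0.0028, -0.01, 0.0, -6.97]
[0.0282, 0.0092, 0.0028, -0.01, 0.0, -6.97]
[0.0268, 0.0125, 0.0028, -0.01, 0.0, -6.97]
```

Emit:
servo_tool(
  plan=[
    [0.018,-0.023,0,0,0,-7,45],
    [0.021,-0.021,0,0,0,-7,45],
    [0.0234,-0.018,0,0,0,-7,45],
    [0.0254,-0.015,0,0,0,-7,45],
    [0.027,-0.012,0,0,0,-7,45],
    [0.028,-0.009,0,0,0,-7,45],
    [0.029,-0.005,0.003,0,0,-7,45],
    [0.0296,-0.0015,0.003,0,0,-7,45],
  ],
)

```text
t: 8.02
eef_pos: [456.1, 251.8, 201.6]
tcp_rot: [3.133, 0.006, 2.083]
ft_force: [1.0, 0.1, -0.6]
opening: 0.449
```

Emit:
servo_tool(
  plan=[
    [0.0295,0.002,0.003,0,0,-7,45],
    [0.029,0.0057,0.003,0,0,-7,45],
    [0.028,0.009,0.003,0,0,-7,45],
    [0.02,0.0125,0.003,0,0,-6,45],
    [0,0,0,0,0,0,45],
  ],
)

```text
t: 8.43
eef_pos: [404.8, 362.3, 187.9]
tcp_rot: [3.136, 0.009, 2.579]
ft_force: [-0.6, -0.2, 1.1]
opening: 0.448
```

```bash
python3 g.py 410 358 44 56 5
python3 - <<'E'
from h import *
d=cam("top"); cv2.imwrite("pics/t5.png",cv2.resize(d["img"][150:330,230:520],None,fx=2.7,fy=2.7,interpolation=cv2.INTER_CUBIC))
E
```

```text
at [404.8 362.3 187.9] jaw 57.8 F [-0.6 -0.2  1.1] open 0.448 t 8.43 j6 -0.39 N 5
[-0.0011, -0.0003, 0.0288, 0.07, 0.1, 0.36]
```

View pics/t5.png

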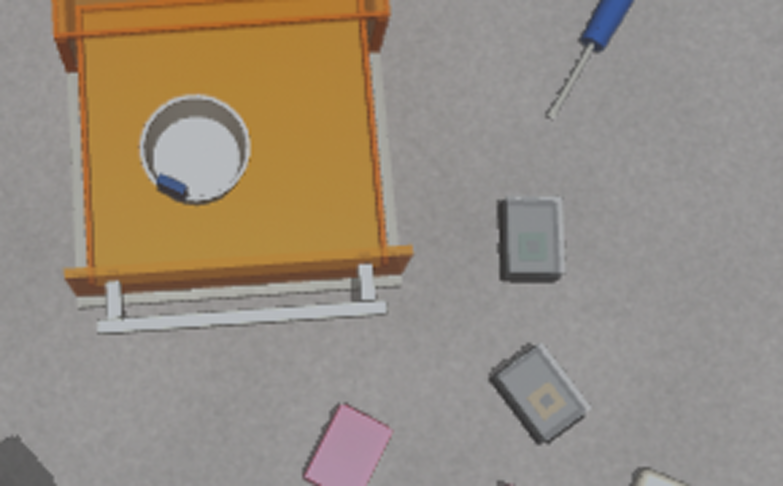

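The large cup stands upright in the drawer with its rim at crop pixel (195,149). The boxes haven't moved. Descending on the medium cup.

Emit:
servo_tool(
  plan=[
    [-0.002,0,0.025,0,0,0.6,45],
    [-0.002,0,0.03,0,0,0.6,45],
    [-0.002,0,0.03,0,0,0.6,45],
    [-0.001,0,0.028,0,0,0,45],
    [0,0,0.016,0,0,0,45],
    [0,0,0,0,0,0,45],
  ],
)

```text
t: 8.98
eef_pos: [416.3, 353.8, 56.6]
tcp_rot: [3.13, 0.012, 2.525]
ft_force: [-0.1, -0.5, -0.0]
opening: 0.452
```

```bash
python3 g.py 410 358 44 56 1
python3 - <<'E'
from h import *
d=cam("scene"); i=d["img"]; u,v=map(int,proj(d,[420,370,50]))
cv2.imwrite("pics/c6.png",cv2.resize(i[v-60:v+60,u-80:u+80],None,fx=4,fy=4))
t=cam("top"); print(ray(t,230+195.5/2.7-.5,150+149.5/2.7-.5,52))
E
```

```text
at [416.3 353.8  56.6] jaw 54.7 F [-0.1 -0.5 -0. ] open 0.452 t 8.98 j6 -0.36 N 1
[0.0077, -0.0004, 0.0125, 0.65, 0.68, -1.33]
[594.69470347  12.72365629  52.        ]
```

View pics/c6.png

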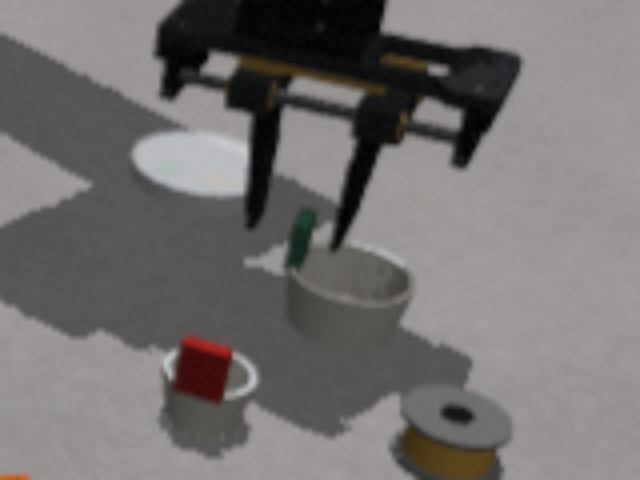

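The fingers straddle the green plate, still a little high. Correct, then close.

Emit:
servo_tool(
  plan=[
    [0.005,0,0.006,0.6,0.6,-0.7,40],
    [0.003,0,0.003,0,0,-0.5,40],
  ],
)

```text
t: 9.25
eef_pos: [412.2, 359.5, 52.5]
tcp_rot: [3.135, 0.003, 2.545]
ft_force: [-0.3, -0.3, -0.0]
opening: 0.411
```

Emit:
servo_tool(
  plan=[
    [0,0,0.001,0,0,0,0],
    [0,0,0,0,0,0,0],
    [0,0,0,0,0,0,0],
    [0,0,0,0,0,0,0],
    [0,0,0,0,0,0,0],
    [0,0,0,0,0,0,0],
  ],
)

```text
t: 9.75
eef_pos: [412.4, 360.7, 54.2]
tcp_rot: [3.13, 0.005, 2.547]
ft_force: [0.3, 0.1, -1.3]
opening: 0.089
```

```bash
python3 g.py 410 358 44 56 1
```

```text
at [412.4 360.7  54.2] jaw 55.9 F [ 0.3  0.1 -1.3] open 0.089 t 9.75 j6 -0.38 N 1
[0.0005, -0.0037, 0.0102, 0.64, 0.28, -0.08]
```

Emit:
servo_tool(
  plan=[
    [0,0,-0.01,0,0,0,0],
    [0,0,-0.02,0,0,0,0],
    [0,0,-0.03,0.3,0.2,0,0],
    [0,0,-0.04,0.3,0,0,0],
    [0,0,-0.04,0,0,0,0],
    [0,0,-0.02,0,0,0,0],
  ],
)

```text
t: 10.25
eef_pos: [409.4, 358.5, 218.9]
tcp_rot: [-3.131, -0.003, 2.546]
ft_force: [0.8, -0.3, -1.2]
opening: 0.093
```

```bash
python3 g.py 577 -13 200 56
```

```text
at [409.4 358.5 218.9] jaw 55.9 F [ 0.8 -0.3 -1.2] open 0.093 t 10.25 j6 -0.38 N 11
[-0.0316, -0.0194, 0.0018, -0.05, -0.02, -0.01]
```

Emit:
servo_tool(
  plan=[
    [-0.02,-0.0125,0,0,0,0,0],
    [-0.0316,-0.0194,0,0,0,0,0],
    [-0.0316,-0.0194,0,0,0,0,0],
    [-0.0316,-0.0194,0,0,0,0,0],
    [-0.0316,-0.0194,0,0,0,0,0],
    [-0.0316,-0.0194,0,0,0,0,0],
    [-0.0316,-0.0194,0,0,0,0,0],
    [-0.0316,-0.0194,0,0,0,0,0],
  ],
)

```text
t: 10.92
eef_pos: [528.5, 96.4, 233.9]
tcp_rot: [3.136, 0.005, 2.557]
ft_force: [0.8, -0.5, 0.3]
opening: 0.088
```

Emit:
servo_tool(
  plan=[
    [-0.0316,-0.0194,0,0,0,0,0],
    [-0.0316,-0.0194,0,0,0,0,0],
    [-0.022,-0.014,0,0,0,0,0],
    [-0.005,-0.003,0,0,0,0,0],
    [0,0,0,0,0,0,0],
  ],
)

```text
t: 11.33
eef_pos: [575.3, -11.7, 237.6]
tcp_rot: [3.136, 0.008, 2.55]
ft_force: [-0.1, 0.8, -0.8]
opening: 0.09
```

```bash
python3 g.py 577 -13 95 56
```

```text
at [575.3 -11.7 237.6] jaw 56.1 F [-0.1  0.8 -0.8] open 0.09 t 11.33 j6 -1.12 N 4
[-0.0002, -0.0002, 0.0357, 0.08, 0.11, 0.03]
```

Emit:
servo_tool(
  plan=[
    [0,0,0.025,0,0,0,0],
    [0,0,0.035,0.2,0.2,0,0],
    [0,0,0.03,0.2,0.2,0,0],
    [0,0,0.015,0,0,0,0],
    [0,0,0.005,0,0,0,0],
  ],
)

```text
t: 11.75
eef_pos: [575.5, -7.7, 128.9]
tcp_rot: [3.139, 0.006, 2.551]
ft_force: [-0.3, 0.3, -0.9]
opening: 0.088
```

```bash
python3 g.py 579 -14 95 56 1
```

```text
at [575.5  -7.7 128.9] jaw 56.2 F [-0.3  0.3 -0.9] open 0.088 t 11.75 j6 -1.11 N 1
[-0.0062, -0.0034, 0.034, 0.12, 0.36, 0.18]
```

Emit:
servo_tool(
  plan=[
    [-0.004,-0.0025,0.004,0,0.2,0,0],
    [-0.002,-0.001,0.01,0,0.1,0,0],
    [0,0,0.01,0,0,0,0],
    [0,0,0.005,0,0,0,0],
  ],
)

```text
t: 12.08
eef_pos: [579.1, -11.7, 100.6]
tcp_rot: [3.138, 0.003, 2.554]
ft_force: [-0.3, 0.8, -1.5]
opening: 0.093
```

```bash
python3 g.py 579 -14 75 56 1
```

```text
at [579.1 -11.7 100.6] jaw 56.4 F [-0.3  0.8 -1.5] open 0.093 t 12.08 j6 -1.12 N 1
[-0.0011, -0.0021, 0.0256, 0.21, 0.16, 0.35]
```

Emit:
servo_tool(
  plan=[
    [-0.001,-0.002,0.006,0.2,0.1,0.2,0],
    [0,0,0.007,0,0,0,0],
    [0,0,0.005,0,0,0,0],
  ],
)

```text
t: 12.33
eef_pos: [579.4, -14.2, 81.9]
tcp_rot: [3.141, 0.003, 2.55]
ft_force: [-0.4, -0.5, -0.8]
opening: 0.093
```

Emit:
servo_tool(
  plan=[
    [0,0,0.003,0,0,0,0],
    [0,0,0.003,0,0,0,0],
  ],
)

```text
t: 12.5
eef_pos: [579.4, -14.3, 74.8]
tcp_rot: [3.141, 0.002, 2.55]
ft_force: [0.6, 0.5, -0.1]
opening: 0.09
```

Emit:
servo_tool(
  plan=[
    [0,0,0.003,0,0,0,0],
    [0,0,0.001,0,0,0,0],
  ],
)

```text
t: 12.67
eef_pos: [579.3, -14.3, 70.2]
tcp_rot: [3.141, 0.002, 2.55]
ft_force: [-1.2, -1.2, 3.2]
opening: 0.092
```

Contact came at TCP z = 70.2, as predicted. Release.

Emit:
servo_tool(
  plan=[
    [0,0,0,0,0,0,12],
    [0,0,0,0,0,0,22],
    [0,0,0,0,0,0,22],
  ],
)

```text
t: 12.92
eef_pos: [579.5, -14.3, 70.3]
tcp_rot: [3.141, 0.003, 2.55]
ft_force: [-0.1, -0.5, -0.5]
opening: 0.192
```

Emit:
servo_tool(
  plan=[
    [0,0,-0.015,0,0,0,22],
    [0,0,-0.03,0,0,0,22],
    [0,0,-0.04,0,0,0,25],
    [0,0,-0.04,0,0,0,35],
    [0,0,-0.01,0,0,0,35],
  ],
)

```text
t: 13.33
eef_pos: [578.0, -14.0, 208.1]
tcp_rot: [-3.139, -0.004, 2.55]
ft_force: [1.0, -0.0, -0.6]
opening: 0.32
```

```bash
python3 g.py 533 260 170 -37
```

```text
at [578.  -14.  208.1] jaw 56.1 F [ 1.  -0.  -0.6] open 0.32 t 13.33 j6 -1.12 N 14
[0.0136, 0.0145, 0.0027, -0.02, -0.0, 6.65]
[0.0152, 0.0128, 0.0027, -0.02, -0.0, 6.65]
[0.0165, 0.0109, 0.0027, -0.02, -0.0, 6.65]
[0.0177, 0.009, 0.0027, -0.02, -0.0, 6.65]
[0.0186, 0.0068, 0.0027, -0.02, -0.0, 6.65]
[0.0193, 0.0046, 0.0027, -0.02, -0.0, 6.65]
[0.0197, 0.0024, 0.0027, -0.02, -0.0, 6.65]
[0.0198, 0.0001, 0.0027, -0.02, -0.0, 6.65]
[0.0197, -0.0022, 0.0027, -0.02, -0.0, 6.65]
[0.0193, -0.0045, 0.0027, -0.02, -0.0, 6.65]
[0.0187, -0.0067, 0.0027, -0.02, -0.0, 6.65]
[0.0178, -0.0088, 0.0027, -0.02, -0.0, 6.65]
[0.0166, -0.0108, 0.0027, -0.02, -0.0, 6.65]
[0.0153, -0.0127, 0.0027, -0.02, -0.0, 6.65]
```

Emit:
servo_tool(
  plan=[
    [0.0136,0.0145,0,0,0,6.7,40],
    [0.015,0.013,0,0,0,6.7,40],
    [0.0165,0.011,0,0,0,6.7,40],
    [0.0177,0.009,0,0,0,6.7,40],
    [0.0186,0.007,0,0,0,6.7,40],
    [0.0193,0.0046,0,0,0,6.7,40],
    [0.0197,0.0024,0,0,0,6.7,40],
    [0.0198,0,0.003,0,0,6.7,40],
  ],
)

```text
t: 14.0
eef_pos: [556.9, 146.2, 214.1]
tcp_rot: [3.13, 0.001, 1.571]
ft_force: [0.3, 0.2, 0.5]
opening: 0.401
```

Emit:
servo_tool(
  plan=[
    [0.0197,-0.002,0.003,0,0,6.7,40],
    [0.0193,-0.0045,0.003,0,0,6.7,40],
    [0.0187,-0.0067,0.003,0,0,6.7,40],
    [0.0178,-0.009,0.003,0,0,6.7,40],
    [0.0166,-0.011,0.003,0,0,6.5,40],
    [0.01,-0.007,0.003,0,0,6,40],
    [0,0,0,0,0,0,40],
  ],
)

```text
t: 14.58
eef_pos: [545.3, 266.2, 197.1]
tcp_rot: [3.131, -0.011, 0.846]
ft_force: [0.7, 0.5, 0.4]
opening: 0.398
```

```bash
python3 g.py 533 260 40 -37 5
```

```text
at [545.3 266.2 197.1] jaw -41.5 F [0.7 0.5 0.4] open 0.398 t 14.58 j6 1.07 N 5
[-0.0029, -0.0014, 0.0314, 0.13, -0.12, -0.9]
[-0.0028, -0.0013, 0.0314, 0.13, -0.12, -0.9]
[-0.0027, -0.0013, 0.0314, 0.13, -0.12, -0.9]
[-0.0026, -0.0013, 0.0314, 0.13, -0.12, -0.9]
[-0.0026, -0.0013, 0.0314, 0.13, -0.12, -0.9]
```

Emit:
servo_tool(
  plan=[
    [-0.004,-0.002,0.025,0.13,-0.12,-0.9,40],
    [-0.004,-0.002,0.03,0.13,-0.12,-0.9,40],
    [-0.003,-0.001,0.03,0.13,-0.12,-0.9,40],
    [-0.003,-0.001,0.025,0.13,-0.12,-0.9,40],
    [-0.002,-0.001,0.012,0.13,-0.12,-0.6,40],
  ],
)

```text
t: 15.0
eef_pos: [533.3, 257.9, 76.2]
tcp_rot: [3.135, -0.009, 0.944]
ft_force: [-0.1, -0.2, -0.5]
opening: 0.399
```

```bash
python3 g.py 533 260 38 -37 1
```

```text
at [533.3 257.9  76.2] jaw -35.9 F [-0.1 -0.2 -0.5] open 0.399 t 15.0 j6 0.97 N 1
[0.0012, -0.0017, 0.0382, 0.35, -0.5, 1.08]
```

Emit:
servo_tool(
  plan=[
    [0.001,-0.001,0.012,0.3,-0.4,0.9,40],
    [0.001,0,0.014,0,0,0,40],
    [0,0,0.005,0,0,0,40],
    [0,0,0.002,0,0,0,40],
  ],
)

```text
t: 15.33
eef_pos: [533.8, 257.8, 40.2]
tcp_rot: [-3.14, 0.001, 0.934]
ft_force: [-0.2, 0.1, 0.1]
opening: 0.397
```

```bash
python3 g.py 533 260 40 -37 1
python3 - <<'E'
from h import *
d=cam("scene"); i=d["img"]; u,v=map(int,proj(d,[530,260,50]))
cv2.imwrite("pics/c7.png",cv2.resize(i[v-60:v+60,u-80:u+80],None,fx=4,fy=4))
E
```

```text
at [533.8 257.8  40.2] jaw -36.5 F [-0.2  0.1  0.1] open 0.397 t 15.33 j6 0.97 N 1
[0.0013, -0.0019, 0.0002, -0.06, 0.08, 0.54]
```

View pics/c7.png

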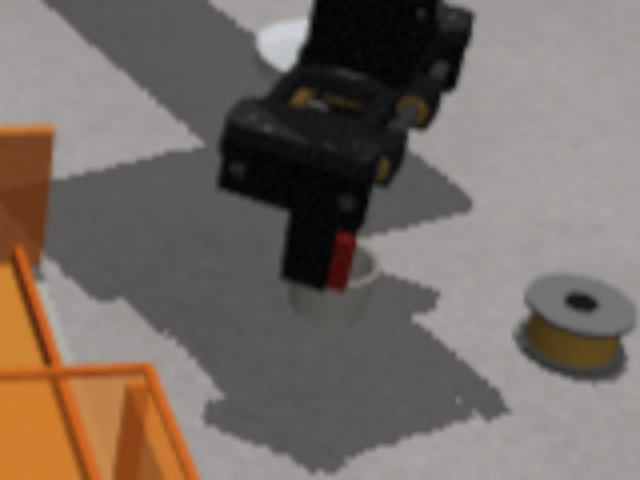

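The front finger covers most of the red plate, which fits the jaw angle. Close.

Emit:
servo_tool(
  plan=[
    [0.001,-0.001,0,0,0,0.4,0],
    [0,0,0.001,0,0,0,0],
    [0,0,0,0,0,0,0],
    [0,0,0,0,0,0,0],
    [0,0,0,0,0,0,0],
    [0,0,0,0,0,0,0],
  ],
)

```text
t: 15.88
eef_pos: [535.2, 259.8, 42.7]
tcp_rot: [3.14, -0.003, 0.928]
ft_force: [0.0, 0.7, 0.2]
opening: 0.091
```

```bash
python3 g.py 533 260 38 -37 1
```

```text
at [535.2 259.8  42.7] jaw -36.8 F [0.  0.7 0.2] open 0.091 t 15.88 j6 0.98 N 1
[-0.0011, -0.0019, 0.0047, 0.1, -0.16, 0.16]
```

Emit:
servo_tool(
  plan=[
    [0,0,-0.01,0,0,0,0],
    [0,0,-0.02,0,0,0,0],
    [0,0,-0.03,0,0,0,0],
    [0,0,-0.04,0,0,0,0],
    [0,0,-0.04,0,0,0,0],
    [0,0,-0.02,0,0,0,0],
  ],
)

```text
t: 16.38
eef_pos: [532.3, 258.7, 207.6]
tcp_rot: [-3.138, 0.006, 0.928]
ft_force: [-0.4, -0.5, -0.5]
opening: 0.094
```

```bash
python3 g.py 613 0 210 -37
```

```text
at [532.3 258.7 207.6] jaw -36.8 F [-0.4 -0.5 -0.5] open 0.094 t 16.38 j6 0.98 N 7
[-0.0227, 0.0314, -0.0003, -0.03, 0.05, 0.03]
```

Emit:
servo_tool(
  plan=[
    [-0.0157,0.021,0,0,0,0,0],
    [-0.0227,0.0314,0,0,0,0,0],
    [-0.0227,0.0314,0,0,0,0,0],
    [-0.0227,0.0314,0,0,0,0,0],
    [-0.0227,0.0314,0,0,0,0,0],
    [-0.0227,0.0314,0,0,0,0,0],
    [-0.016,0.022,0,0,0,0,0],
    [-0.004,0.006,0,0,0,0,0],
  ],
)

```text
t: 17.05
eef_pos: [611.3, 9.0, 223.7]
tcp_rot: [3.133, -0.008, 0.936]
ft_force: [-0.5, -0.3, -0.4]
opening: 0.092
```

```bash
python3 g.py 613 0 110 -37 4
```

```text
at [611.3   9.  223.7] jaw -36.4 F [-0.5 -0.3 -0.4] open 0.092 t 17.05 j6 0.54 N 4
[-0.0018, 0.0014, 0.0284, 0.13, -0.12, 0.16]
```

Emit:
servo_tool(
  plan=[
    [-0.002,0.0015,0.025,0.13,-0.12,0.1,0],
    [-0.002,0.0015,0.03,0.13,-0.12,0.1,0],
    [-0.001,0.0005,0.028,0.13,-0.12,0,0],
    [0,0,0.012,0,0,0,0],
    [0,0,0.003,0,0,0,0],
  ],
)

```text
t: 17.47
eef_pos: [613.5, 0.4, 128.0]
tcp_rot: [3.133, -0.006, 0.927]
ft_force: [0.3, 0.3, -0.2]
opening: 0.092
```

```bash
python3 g.py 613 0 75 -37 1
```

```text
at [6.135e+02 4.000e-01 1.280e+02] jaw -36.9 F [ 0.3  0.3 -0.2] open 0.092 t 17.47 j6 0.54 N 1
[-0.001, -0.0006, 0.0529, 0.48, -0.34, 0.14]
```

Emit:
servo_tool(
  plan=[
    [0,0,0.015,0.2,-0.2,0,0],
    [0,0,0.018,0.2,-0.1,0,0],
    [0,0,0.008,0,0,0,0],
    [0,0,0.003,0,0,0,0],
  ],
)

```text
t: 17.8
eef_pos: [614.4, 2.1, 83.9]
tcp_rot: [3.138, -0.002, 0.929]
ft_force: [-0.2, 0.3, 0.1]
opening: 0.091
```

```bash
python3 g.py 613 0 70 -37 1
```

```text
at [614.4   2.1  83.9] jaw -36.8 F [-0.2  0.3  0.1] open 0.091 t 17.8 j6 0.54 N 1
[-0.0026, 0.0001, 0.0139, 0.18, -0.11, 0.23]
```

Emit:
servo_tool(
  plan=[
    [-0.002,0,0.005,0.1,-0.1,0,0],
    [0,0,0.006,0,0,0,0],
    [0,0,0.003,0,0,0,0],
  ],
)

```text
t: 18.05
eef_pos: [613.8, 0.9, 70.3]
tcp_rot: [3.139, -0.001, 0.93]
ft_force: [-0.7, 0.1, -0.9]
opening: 0.094
```

Emit:
servo_tool(
  plan=[
    [0,0,0.003,0,0,0,0],
    [0,0,0.001,0,0,0,0],
  ],
)

```text
t: 18.22
eef_pos: [614.1, 0.8, 66.2]
tcp_rot: [3.138, -0.001, 0.93]
ft_force: [0.0, -0.1, -0.2]
opening: 0.089
```

Emit:
servo_tool(
  plan=[
    [0,0,0.003,0,0,0,0],
    [0,0,0.001,0,0,0,0],
  ],
)

```text
t: 18.38
eef_pos: [614.3, 0.8, 62.4]
tcp_rot: [3.137, -0.002, 0.93]
ft_force: [-0.5, -1.3, 2.9]
opening: 0.092
```

Contact came at z = 62.4, against 62.5 predicted. Release and rise.

Emit:
servo_tool(
  plan=[
    [0,0,0,0,0,0,12],
    [0,0,0,0,0,0,20],
    [0,0,0,0,0,0,20],
  ],
)

```text
t: 18.63
eef_pos: [614.6, 0.7, 62.7]
tcp_rot: [3.137, -0.002, 0.93]
ft_force: [0.1, -0.3, 0.8]
opening: 0.187
```

Emit:
servo_tool(
  plan=[
    [0,0,-0.015,0,0,0,20],
    [0,0,-0.03,0,0,0,20],
    [0,0,-0.04,0,0,0,25],
    [0,0,-0.04,0,0,0,50],
    [0,0,-0.01,0,0,0,80],
  ],
)

```text
t: 19.05
eef_pos: [612.4, 1.0, 199.5]
tcp_rot: [-3.14, 0.002, 0.929]
ft_force: [1.3, -0.3, -0.2]
opening: 0.336
```

```bash
python3 g.py 508 -276 170 -91
```

```text
at [612.4   1.  199.5] jaw -36.8 F [ 1.3 -0.3 -0.2] open 0.336 t 19.05 j6 0.54 N 8
[-0.0355, 0.0103, 0.0037, -0.01, 0.02, 6.78]
[-0.0341, 0.0144, 0.0037, -0.01, 0.02, 6.78]
[-0.0321, 0.0183, 0.0037, -0.01, 0.02, 6.78]
[-0.0298, 0.022, 0.0037, -0.01, 0.02, 6.78]
[-0.027, 0.0253, 0.0037, -0.01, 0.02, 6.78]
[-0.0238, 0.0283, 0.0037, -0.01, 0.02, 6.78]
[-0.0203, 0.031, 0.0037, -0.01, 0.02, 6.78]
[-0.0165, 0.0331, 0.0037, -0.01, 0.02, 6.78]
```

Run:
```python
from h import *
a=cam("top")["img"][190:330,395:520]; b=cam("scene")["img"][200:390,170:430]
c=np.zeros((600,800,3),np.uint8)
a=cv2.resize(a,None,fx=3,fy=3,interpolation=cv2.INTER_CUBIC); b=cv2.resize(b,None,fx=1.6,fy=1.6)
c[:a.shape[0],:375]=a; c[:b.shape[0],380:380+b.shape[1]]=b; cv2.imwrite("pics/m8.png",c)
```

```text
(no output)
```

View pics/m8.png

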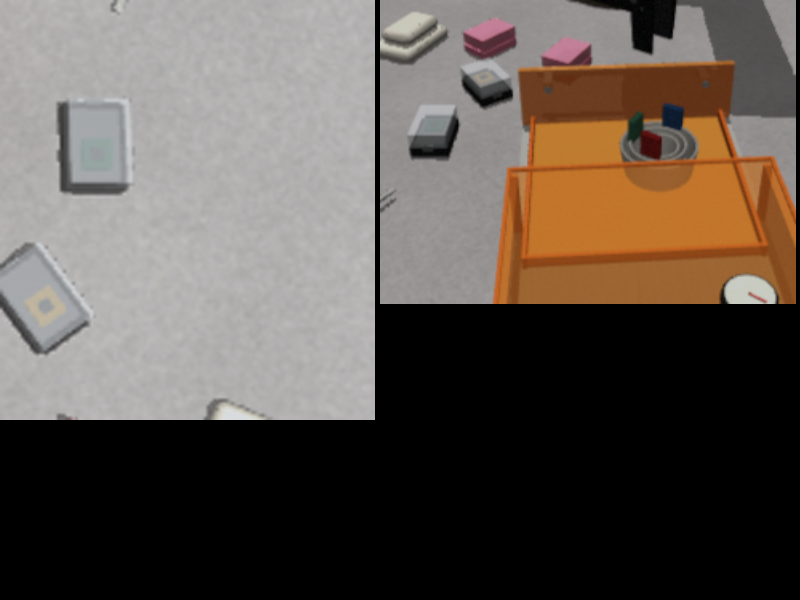

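Cups are nested. The brass box has been knocked: it is now at about (409,289), from (430,295). Recompute the boxes.

```bash
python3 - <<'E'
from h import *
d=cam("top")
L=lambda u,v:(395+(u+.5)/3-.5,190+(v+.5)/3-.5)
for n,P in(("b3",[(66,102),(130,100),(130,190),(66,190)]),("b2",[(36,246),(90,315),(43,350),(-8,282)])):
    X=np.array([ray(d,*L(*p),36)[:2] for p in P]); e=X-np.roll(X,-1,0)
    print(n,X.mean(0),np.linalg.norm(e,axis=1),np.degrees(np.arctan2(e[:,1],e[:,0])))
E
python3 g.py 508 -276 170 -91
```

```text
b3 [ 505.75482823 -274.07434767] [49.77613642 71.27527305 49.05767685 69.66002923] [ 89.14362617  -5.51031829 -92.6819063  174.99479451]
b2 [ 389.83779326 -219.59970983] [65.29909421 44.90023355 63.05582799 44.01559136] [  33.74391087  -56.83524656 -147.0911785   126.08258539]
at [610.9   1.  194.5] jaw -36.8 F [-0.6 -0.1 -0.9] open 0.459 t 19.2 j6 0.54 N 8
[-0.0354, 0.0104, 0.0032, -0.03, 0.05, 6.78]
[-0.034, 0.0145, 0.0031, -0.03, 0.05, 6.78]
[-0.032, 0.0185, 0.0031, -0.03, 0.05, 6.78]
[-0.0296, 0.0221, 0.0031, -0.03, 0.05, 6.78]
[-0.0268, 0.0254, 0.0031, -0.03, 0.05, 6.78]
[-0.0236, 0.0284, 0.0031, -0.03, 0.05, 6.78]
[-0.0201, 0.031, 0.0031, -0.03, 0.05, 6.78]
[-0.0163, 0.0332, 0.0031, -0.03, 0.05, 6.78]
```

Emit:
servo_tool(
  plan=[
    [-0.035,0.0104,0,0,0,6.9,85],
    [-0.034,0.0145,0,0,0,6.9,85],
    [-0.032,0.0185,0.003,0,0,6.9,85],
    [-0.03,0.022,0.003,0,0,6.9,85],
    [-0.027,0.0254,0.003,0,0,6.9,85],
    [-0.024,0.0284,0.003,0,0,6.9,85],
    [-0.02,0.03,0.003,0,0,6.9,85],
    [-0.01,0.02,0.003,0,0,6.9,85],
  ],
)

```text
t: 19.87
eef_pos: [500.1, -263.1, 163.9]
tcp_rot: [-3.135, 0.023, -0.061]
ft_force: [0.2, 0.2, -0.3]
opening: 0.848
```

```bash
python3 g.py 507 -275 60 -93 4
```

```text
at [ 500.1 -263.1  163.9] jaw -93.5 F [ 0.2  0.2 -0.3] open 0.848 t 19.87 j6 1.04 N 4
[0.0025, 0.003, 0.0259, -0.09, 0.33, -0.12]
```

Emit:
servo_tool(
  plan=[
    [0.0025,0.001,0.018,-0.1,0.3,0,85],
    [0.002,0.001,0.026,-0.1,0.3,0,85],
    [0.001,0.001,0.024,-0.1,0.3,0,85],
    [0,0,0.012,0,0,0,85],
    [0,0,0.004,0,0,0,85],
  ],
)

```text
t: 20.28
eef_pos: [497.9, -270.8, 69.2]
tcp_rot: [-3.137, 0.015, -0.079]
ft_force: [-0.3, 0.3, 0.0]
opening: 0.851
```

```bash
python3 g.py 507 -275 14 -93 1
```

```text
at [ 497.9 -270.8   69.2] jaw -94.5 F [-0.3  0.3  0. ] open 0.851 t 20.28 j6 1.04 N 1
[0.0103, 0.0037, 0.055, -0.3, 0.86, -1.54]
```

Emit:
servo_tool(
  plan=[
    [0.006,0.002,0.015,-0.3,0.6,-0.8,85],
    [0.004,0.001,0.018,0,0.3,-0.5,85],
    [0.001,0,0.011,0,0,0,85],
    [0,0,0.004,0,0,0,85],
  ],
)

```text
t: 20.62
eef_pos: [506.5, -273.1, 15.5]
tcp_rot: [-3.138, 0.005, -0.056]
ft_force: [-0.7, 0.8, -0.0]
opening: 0.849
```

```bash
python3 g.py 507 -275 14 -93 1;  python3 - <<'E'
from h import *
d=cam("scene"); i=d["img"]; u,v=map(int,proj(d,[450,-250,30]))
cv2.imwrite("pics/c9.png",cv2.resize(i[v-60:v+60,u-80:u+80],None,fx=4,fy=4)); print(u,v)
E
```

```text
at [ 506.5 -273.1   15.5] jaw -93.2 F [-0.7  0.8 -0. ] open 0.849 t 20.62 j6 1.02 N 1
[0.0007, 0.0019, 0.0014, -0.19, 0.28, -0.2]
219 260
```

View pics/c9.png

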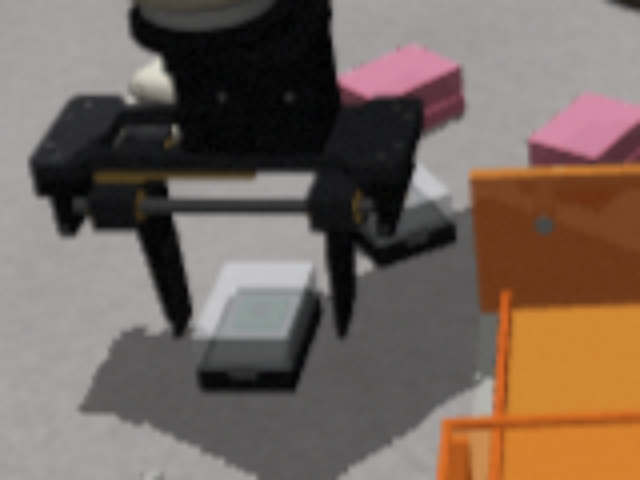

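The fingers straddle the green box and sit clear of it on both sides. Close and lift.

Emit:
servo_tool(
  plan=[
    [0,0.002,0.001,0,0.2,0,0],
    [0,0,0.001,0,0,0,0],
    [0,0,0,0,0,0,0],
    [0,0,0,0,0,0,0],
    [0,0,0,0,0,0,0],
    [0,0,0,0,0,0,0],
  ],
)

```text
t: 21.17
eef_pos: [506.6, -275.4, 15.8]
tcp_rot: [-3.139, -0.0, -0.056]
ft_force: [0.8, 0.4, -1.0]
opening: 0.525
```

```bash
python3 g.py 507 -275 14 -93 1
```

```text
at [ 506.6 -275.4   15.8] jaw -93.2 F [ 0.8  0.4 -1. ] open 0.525 t 21.17 j6 1.01 N 1
[0.0004, -0.0004, 0.0018, -0.13, -0.02, -0.22]
```

Emit:
servo_tool(
  plan=[
    [0,0,-0.01,0,0,0,0],
    [0,0,-0.02,0,0,0,0],
    [0,0,-0.035,0,0,0,0],
    [0,0,-0.04,0,0,0,0],
    [0,0,-0.035,0,0,0,0],
    [0,0,-0.01,0,0,0,0],
  ],
)

```text
t: 21.67
eef_pos: [504.8, -274.5, 172.7]
tcp_rot: [-3.136, 0.005, -0.056]
ft_force: [0.1, -0.4, -1.0]
opening: 0.522
```

```bash
python3 g.py 635 -92 170 -89
```

```text
at [ 504.8 -274.5  172.7] jaw -93.2 F [ 0.1 -0.4 -1. ] open 0.522 t 21.67 j6 1.01 N 6
[0.02, -0.0316, 0.0005, -0.06, 0.05, -0.7]
[0.0203, -0.0313, 0.0005, -0.06, 0.05, -0.7]
[0.0207, -0.0311, 0.0005, -0.06, 0.05, -0.7]
[0.0211, -0.0308, 0.0005, -0.06, 0.05, -0.7]
[0.0215, -0.0306, 0.0005, -0.06, 0.05, -0.7]
[0.0219, -0.0303, 0.0005, -0.06, 0.05, -0.7]
```

Emit:
servo_tool(
  plan=[
    [0.014,-0.022,0,0,0,-0.7,0],
    [0.02,-0.0313,0,0,0,-0.7,0],
    [0.0207,-0.031,0,0,0,-0.7,0],
    [0.021,-0.031,0,0,0,-0.7,0],
    [0.0215,-0.0306,0,0,0,-0.7,0],
    [0.016,-0.021,0,0,0,-0.7,0],
    [0.005,-0.006,0,0,0,0,0],
    [0,0,0,0,0,0,0],
  ],
)

```text
t: 22.33
eef_pos: [632.1, -98.3, 187.3]
tcp_rot: [3.141, -0.008, 0.016]
ft_force: [0.6, -0.8, -1.4]
opening: 0.522
```

```bash
python3 g.py 635 -92 60 -89 4
```

```text
at [632.1 -98.3 187.3] jaw -89.1 F [ 0.6 -0.8 -1.4] open 0.522 t 22.33 j6 1.3 N 4
[0.0005, -0.0016, 0.0318, 0.01, -0.12, -0.02]
```

Emit:
servo_tool(
  plan=[
    [0.0005,-0.002,0.025,0,-0.1,0,0],
    [0.0005,-0.002,0.032,0,-0.1,0,0],
    [0,-0.001,0.03,0,-0.1,0,0],
    [0,-0.001,0.012,0,-0.1,0,0],
    [0,0,0.003,0,0,0,0],
  ],
)

```text
t: 22.75
eef_pos: [632.9, -95.9, 87.2]
tcp_rot: [3.138, -0.007, 0.015]
ft_force: [-0.4, -0.6, -1.2]
opening: 0.521
```

```bash
python3 g.py 635 -92 35 -89 1
```

```text
at [632.9 -95.9  87.2] jaw -89.2 F [-0.4 -0.6 -1.2] open 0.521 t 22.75 j6 1.3 N 1
[0.0018, -0.0041, 0.0522, 0.21, -0.4, -0.16]
```

Emit:
servo_tool(
  plan=[
    [0.001,-0.002,0.015,0.1,-0.3,0,0],
    [0,-0.001,0.018,0,-0.1,0,0],
    [0,0,0.01,0,0,0,0],
    [0,0,0.003,0,0,0,0],
  ],
)

```text
t: 23.08
eef_pos: [634.9, -95.8, 42.1]
tcp_rot: [3.139, -0.003, 0.012]
ft_force: [-0.4, -0.3, -1.3]
opening: 0.526
```

Emit:
servo_tool(
  plan=[
    [0,0,0.003,0,0,0,0],
    [0,0,0.002,0,0,0,0],
  ],
)

```text
t: 23.25
eef_pos: [635.3, -96.3, 37.5]
tcp_rot: [3.138, -0.004, 0.011]
ft_force: [-0.1, -0.1, -0.9]
opening: 0.524
```

Emit:
servo_tool(
  plan=[
    [0,-0.002,0.004,0,0,0,0],
    [0,-0.001,0.003,0,0,0,0],
  ],
)

```text
t: 23.42
eef_pos: [636.1, -93.7, 31.5]
tcp_rot: [3.138, -0.006, 0.011]
ft_force: [-0.9, 0.1, -1.6]
opening: 0.528
```

Emit:
servo_tool(
  plan=[
    [0,0,0.001,0,0,0,0],
    [0,0,0.001,0,0,0,0],
  ],
)

```text
t: 23.58
eef_pos: [636.3, -93.3, 29.7]
tcp_rot: [3.138, -0.007, 0.011]
ft_force: [-0.6, 0.2, -0.8]
opening: 0.525
```

Emit:
servo_tool(
  plan=[
    [0,0,0.002,0,0,0,0],
    [0,0,0.001,0,0,0,0],
  ],
)

```text
t: 23.75
eef_pos: [636.8, -93.3, 27.6]
tcp_rot: [3.137, -0.008, 0.011]
ft_force: [-4.5, -0.4, 13.8]
opening: 0.523
```

Emit:
servo_tool(
  plan=[
    [0,0,0,0,0,0,56],
    [0,0,0,0,0,0,62],
    [0,0,0,0,0,0,66],
    [0,0,0,0,0,0,66],
  ],
)

```text
t: 24.08
eef_pos: [637.3, -93.4, 28.4]
tcp_rot: [3.137, -0.01, 0.012]
ft_force: [-0.0, -0.3, 0.1]
opening: 0.653
```

Emit:
servo_tool(
  plan=[
    [0,0,-0.015,0,0,0,66],
    [0,0,-0.03,0,0,0,66],
    [0,0,-0.04,0,0,0,66],
    [0,0,-0.04,0,0,0,80],
    [0,0,-0.015,0,0,0,85],
  ],
)

```text
t: 24.5
eef_pos: [633.8, -92.4, 168.1]
tcp_rot: [3.14, 0.001, 0.011]
ft_force: [0.6, 0.7, -0.0]
opening: 0.751
```

```bash
python3 g.py 390 -220 150 -56
python3 - <<'E'
from h import *
d=cam("top"); i=d["img"]; cv2.imwrite("pics/t10.png",cv2.resize(i[150:340,330:480],None,fx=3,fy=3,interpolation=cv2.INTER_CUBIC))
E
```

```text
at [633.8 -92.4 168.1] jaw -89.3 F [ 0.6  0.7 -0. ] open 0.751 t 24.5 j6 1.31 N 7
[-0.035, 0.0178, 0.0026, 0.01, 0.01, -4.76]
[-0.0364, 0.0149, 0.0026, 0.01, 0.01, -4.76]
[-0.0375, 0.0118, 0.0026, 0.01, 0.01, -4.76]
[-0.0384, 0.0086, 0.0026, 0.01, 0.01, -4.76]
[-0.0389, 0.0054, 0.0026, 0.01, 0.01, -4.76]
[-0.0393, 0.0022, 0.0026, 0.01, 0.01, -4.76]
[-0.0393, -0.0011, 0.0026, 0.01, 0.01, -4.76]
```

View pics/t10.png

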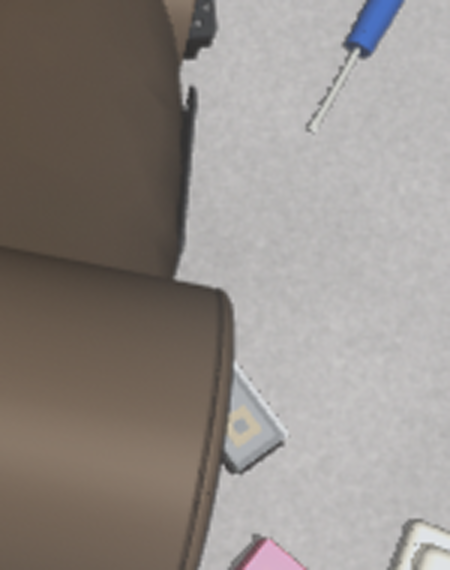

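The visible corner of the brass box is at (426,295), the same as when measured after the knock. Go to it (14 pictures used).

Emit:
servo_tool(
  plan=[
    [-0.025,0.012,0,0,0,-4.8,85],
    [-0.036,0.015,0,0,0,-4.8,85],
    [-0.0375,0.012,0,0,0,-4.8,85],
    [-0.038,0.0086,0,0,0,-4.8,85],
    [-0.039,0.0054,0,0,0,-4.8,85],
    [-0.039,0.002,0,0,0,-4.8,85],
    [-0.03,-0.001,0,0,0,-4.6,85],
    [-0.006,0,0,0,0,0,85],
  ],
)

```text
t: 25.22
eef_pos: [397.8, -216.5, 167.5]
tcp_rot: [3.136, -0.003, 0.629]
ft_force: [-0.1, 0.1, 0.2]
opening: 0.851
```

```bash
python3 g.py 390 -220 60 -56 4
```

```text
at [ 397.8 -216.5  167.5] jaw -54.0 F [-0.1  0.1  0.2] open 0.851 t 25.22 j6 0.3 N 4
[-0.0022, -0.0006, 0.0269, 0.09, -0.05, 0.51]
```

Emit:
servo_tool(
  plan=[
    [-0.001,0,0.02,0.1,-0.1,0.5,85],
    [-0.001,0,0.027,0.1,-0.1,0.5,85],
    [0,0,0.025,0.1,0,0.5,85],
    [0,0,0.012,0,0,0.3,85],
    [0,0,0.003,0,0,0,85],
  ],
)

```text
t: 25.63
eef_pos: [396.3, -220.4, 78.4]
tcp_rot: [3.135, -0.002, 0.586]
ft_force: [0.5, -0.2, 0.5]
opening: 0.852
```

```bash
python3 g.py 390 -220 14 -56 1
```

```text
at [ 396.3 -220.4   78.4] jaw -56.4 F [ 0.5 -0.2  0.5] open 0.852 t 25.63 j6 0.33 N 1
[-0.0051, -0.0042, 0.0644, 0.38, -0.11, -0.44]
```

Emit:
servo_tool(
  plan=[
    [-0.003,-0.002,0.018,0.3,-0.1,-0.4,85],
    [-0.002,-0.001,0.022,0,0,0,85],
    [0,-0.001,0.012,0,0,0,85],
    [0,0,0.004,0,0,0,85],
  ],
)

```text
t: 25.97
eef_pos: [392.0, -220.1, 20.7]
tcp_rot: [3.138, -0.001, 0.591]
ft_force: [-0.3, 0.6, 0.3]
opening: 0.849
```

```bash
python3 g.py 390 -220 14 -56 1
```

```text
at [ 392.  -220.1   20.7] jaw -56.1 F [-0.3  0.6  0.3] open 0.849 t 25.97 j6 0.32 N 1
[-0.0016, -0.0013, 0.0067, 0.19, -0.06, -0.14]
```

Emit:
servo_tool(
  plan=[
    [-0.001,-0.001,0.003,0.1,0,0,0],
    [0,0,0.002,0,0,0,0],
    [0,0,0,0,0,0,0],
    [0,0,0,0,0,0,0],
    [0,0,0,0,0,0,0],
    [0,0,0,0,0,0,0],
  ],
)

```text
t: 26.47
eef_pos: [392.4, -220.3, 17.3]
tcp_rot: [3.137, -0.002, 0.591]
ft_force: [-0.0, -0.5, -0.3]
opening: 0.524
```

Emit:
servo_tool(
  plan=[
    [0,0,-0.01,0,0,0,0],
    [0,0,-0.02,0,0,0,0],
    [0,0,-0.035,0,0,0,0],
    [0,0,-0.04,0,0,0,0],
    [0,0,-0.035,0,0,0,0],
    [0,0,-0.01,0,0,0,0],
  ],
)

```text
t: 26.97
eef_pos: [390.5, -219.1, 172.7]
tcp_rot: [-3.14, -0.0, 0.59]
ft_force: [0.0, 0.4, -1.2]
opening: 0.527
```

```bash
python3 g.py 547 -93 175 -89
```

```text
at [ 390.5 -219.1  172.7] jaw -56.2 F [ 0.   0.4 -1.2] open 0.527 t 26.97 j6 0.32 N 6
[0.0334, -0.0029, -0.0004, -0.01, 0.0, 5.47]
[0.0329, -0.0061, -0.0004, -0.01, 0.0, 5.47]
[0.0322, -0.0092, -0.0004, -0.01, 0.0, 5.47]
[0.0312, -0.0122, -0.0004, -0.01, 0.0, 5.47]
[0.0299, -0.0152, -0.0004, -0.01, 0.0, 5.47]
[0.0283, -0.0179, -0.0004, -0.01, 0.0, 5.47]
```

Emit:
servo_tool(
  plan=[
    [0.025,-0.002,0,0,0,5.5,0],
    [0.033,-0.006,0,0,0,5.5,0],
    [0.032,-0.009,0,0,0,5.5,0],
    [0.031,-0.012,0,0,0,5.5,0],
    [0.03,-0.015,0,0,0,5.5,0],
    [0.022,-0.014,0,0,0,5,0],
    [0.006,-0.005,0,0,0,0,0],
    [0,0,0,0,0,0,0],
  ],
)

```text
t: 27.63
eef_pos: [548.3, -94.9, 181.8]
tcp_rot: [3.136, -0.012, -0.006]
ft_force: [0.1, 0.7, -0.8]
opening: 0.523
```

```bash
python3 g.py 547 -93 65 -89 4
```

```text
at [548.3 -94.9 181.8] jaw -90.4 F [ 0.1  0.7 -0.8] open 0.523 t 27.63 j6 1.29 N 4
[-0.0007, -0.0006, 0.0292, 0.08, -0.17, -0.34]
```

Emit:
servo_tool(
  plan=[
    [-0.001,-0.001,0.022,0.1,-0.2,-0.3,0],
    [-0.001,-0.001,0.03,0.1,-0.2,-0.3,0],
    [0,0,0.03,0,-0.2,-0.3,0],
    [0,0,0.013,0,0,-0.3,0],
    [0,0,0.003,0,0,0,0],
  ],
)

```text
t: 28.05
eef_pos: [544.5, -95.6, 83.3]
tcp_rot: [3.137, -0.005, 0.026]
ft_force: [-0.1, -0.2, -1.1]
opening: 0.523
```

```bash
python3 g.py 547 -93 40 -89 1
```

```text
at [544.5 -95.6  83.3] jaw -88.5 F [-0.1 -0.2 -1.1] open 0.523 t 28.05 j6 1.26 N 1
[0.0024, -0.0028, 0.0433, 0.24, -0.28, 0.47]
```

Emit:
servo_tool(
  plan=[
    [0.001,-0.002,0.015,0.2,-0.2,0.4,0],
    [0.001,-0.001,0.017,0,0,0,0],
    [0,0,0.008,0,0,0,0],
    [0,0,0.003,0,0,0,0],
  ],
)

```text
t: 28.38
eef_pos: [544.6, -95.6, 41.0]
tcp_rot: [3.141, -0.002, 0.02]
ft_force: [-0.2, -0.0, -0.7]
opening: 0.523
```

Emit:
servo_tool(
  plan=[
    [0,0,0.004,0,0,0,0],
    [0,0,0.003,0,0,0,0],
  ],
)

```text
t: 28.55
eef_pos: [544.5, -96.4, 35.0]
tcp_rot: [3.14, -0.003, 0.02]
ft_force: [-0.4, -0.8, -1.4]
opening: 0.524
```

Emit:
servo_tool(
  plan=[
    [0,-0.002,0.003,0,0,0,0],
    [0,0,0.002,0,0,0,0],
  ],
)

```text
t: 28.72
eef_pos: [544.8, -94.8, 30.7]
tcp_rot: [3.14, -0.004, 0.02]
ft_force: [-0.1, 0.4, -1.6]
opening: 0.526
```

Emit:
servo_tool(
  plan=[
    [0,0,0.002,0,0,0,0],
    [0,0,0.001,0,0,0,0],
  ],
)

```text
t: 28.88
eef_pos: [545.1, -94.8, 28.9]
tcp_rot: [3.139, -0.006, 0.02]
ft_force: [-6.9, 0.5, 21.7]
opening: 0.527
```

Emit:
servo_tool(
  plan=[
    [0,0,0,0,0,0,56],
    [0,0,0,0,0,0,62],
    [0,0,0,0,0,0,66],
    [0,0,0,0,0,0,66],
  ],
)

```text
t: 29.22
eef_pos: [545.8, -94.7, 30.2]
tcp_rot: [3.138, -0.008, 0.021]
ft_force: [-0.7, 0.3, 0.5]
opening: 0.65
```

Emit:
servo_tool(
  plan=[
    [0,0,-0.015,0,0,0,66],
    [0,0,-0.03,0,0,0,66],
    [0,0,-0.04,0,0,0,66],
    [0,0,-0.04,0,0,0,30],
    [0,0,-0.015,0,0,0,0],
  ],
)

```text
t: 29.63
eef_pos: [542.9, -93.8, 170.9]
tcp_rot: [-3.142, 0.002, 0.021]
ft_force: [0.5, -0.7, 0.1]
opening: 0.572
```

```bash
python3 g.py 404 -20 170 -88.8
python3 - <<'E'
from h import *
d=cam("scene"); i=d["img"]; cv2.imwrite("pics/s11.png",cv2.resize(i[190:400,200:460],None,fx=2.8,fy=2.8))
E
```

```text
at [542.9 -93.8 170.9] jaw -88.8 F [ 0.5 -0.7  0.1] open 0.572 t 29.63 j6 1.26 N 4
[-0.0343, -0.0192, 0.0003, -0.0, 0.03, 0.01]
```

View pics/s11.png

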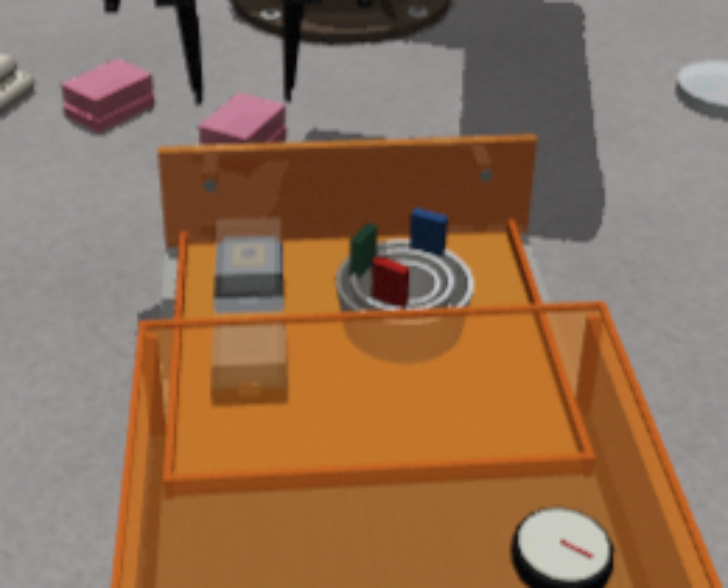

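All is laid in: cups nested, two boxes flat and apart on the floor, drawer still straight. Now to the front of the bar.

Emit:
servo_tool(
  plan=[
    [-0.025,-0.014,0,0,0,0,0],
    [-0.034,-0.019,0,0,0,0,0],
    [-0.034,-0.019,0,0,0,0,0],
    [-0.025,-0.015,0,0,0,0,0],
    [-0.006,-0.003,0,0,0,0,0],
    [0,0,0,0,0,0,0],
  ],
)

```text
t: 30.18
eef_pos: [413.2, -24.7, 171.3]
tcp_rot: [3.139, -0.005, 0.021]
ft_force: [0.7, 0.2, -0.3]
opening: 0.111
```

```bash
python3 g.py 408 -21 50 -88.8 4
```

```text
at [413.2 -24.7 171.3] jaw -88.8 F [ 0.7  0.2 -0.3] open 0.111 t 30.18 j6 1.33 N 4
[-0.0014, -0.001, 0.0303, 0.03, -0.07, -0.01]
```

Emit:
servo_tool(
  plan=[
    [-0.002,-0.001,0.02,0,-0.1,0,0],
    [-0.001,-0.001,0.03,0,-0.1,0,0],
    [-0.001,-0.001,0.03,0,-0.1,0,0],
    [0,0,0.018,0,0,0,0],
    [0,0,0.004,0,0,0,0],
  ],
)

```text
t: 30.6
eef_pos: [416.4, -24.2, 66.8]
tcp_rot: [3.137, -0.01, 0.021]
ft_force: [0.4, 0.1, 0.2]
opening: 0.007
```

```bash
python3 g.py 422 -21 50 -88.8 1
```

```text
at [416.4 -24.2  66.8] jaw -88.8 F [0.4 0.1 0.2] open 0.007 t 30.6 j6 1.34 N 1
[0.0055, -0.0031, 0.0169, 0.28, -0.58, -0.01]
```

Emit:
servo_tool(
  plan=[
    [0,-0.002,0.008,0.2,-0.4,0,0],
    [0,-0.001,0.006,0,0,0,0],
    [0,0,0.002,0,0,0,0],
  ],
)

```text
t: 30.85
eef_pos: [418.9, -22.4, 48.9]
tcp_rot: [3.14, -0.002, 0.02]
ft_force: [-0.6, 0.6, -0.0]
opening: 0.001
```

Emit:
servo_tool(
  plan=[
    [0.003,0,0,0,0,0,0],
    [0.003,0,0,0,0,0,0],
    [0.003,0,0,0,0,0,0],
  ],
)

```text
t: 31.1
eef_pos: [429.1, -22.6, 49.5]
tcp_rot: [3.14, -0.002, 0.02]
ft_force: [-1.4, -0.3, -1.6]
opening: 0.005
```

```bash
python3 g.py 440 -20.5 52 -88.8 1
```

```text
at [429.1 -22.6  49.5] jaw -88.9 F [-1.4 -0.3 -1.6] open 0.005 t 31.1 j6 1.35 N 1
[0.0109, -0.0019, -0.0025, 0.07, -0.12, -0.06]
```

Emit:
servo_tool(
  plan=[
    [0.004,-0.001,0,0,0,0,0],
    [0.005,-0.0005,0,0,0,0,0],
    [0.006,0,0,0,0,0,0],
    [0.006,0,0,0,0,0,0],
    [0.006,0,0,0,0,0,0],
    [0.006,0,0,0,0,0,0],
  ],
)

```text
t: 31.6
eef_pos: [464.3, -20.0, 50.8]
tcp_rot: [3.14, -0.001, 0.02]
ft_force: [-3.1, 0.2, -2.0]
opening: 0.006
```

```bash
python3 g.py 600 -17 52 -88.8 1
```

```text
at [464.3 -20.   50.8] jaw -88.9 F [-3.1  0.2 -2. ] open 0.006 t 31.6 j6 1.37 N 1
[0.1357, -0.0003, -0.0011, 0.07, -0.05, -0.05]
```

Running freely at about 3 N. Continue.

Emit:
servo_tool(
  plan=[
    [0.006,0,0,0,0,0,0],
    [0.007,0,0,0,0,0,0],
    [0.007,0,0,0,0,0,0],
    [0.007,0,0,0,0,0,0],
    [0.007,0,0,0,0,0,0],
    [0.007,0,0,0,0,0,0],
    [0.007,0,0,0,0,0,0],
    [0.007,0,0,0,0,0,0],
  ],
)

```text
t: 32.27
eef_pos: [525.4, -18.7, 50.8]
tcp_rot: [3.14, -0.0, 0.02]
ft_force: [-2.2, -0.4, 0.0]
opening: 0.006
```

```bash
python3 g.py 615 -16.5 52 -88.8 1
```

```text
at [525.4 -18.7  50.8] jaw -88.8 F [-2.2 -0.4  0. ] open 0.006 t 32.27 j6 1.39 N 1
[0.0897, -0.0003, -0.0011, 0.06, -0.03, -0.04]
```

Emit:
servo_tool(
  plan=[
    [0.007,0,0,0,0,0,0],
    [0.007,0,0,0,0,0,0],
    [0.007,0,0,0,0,0,0],
    [0.007,0,0,0,0,0,0],
    [0.007,0,0,0,0,0,0],
    [0.007,0,0,0,0,0,0],
    [0.007,0,0,0,0,0,0],
    [0.006,0,0,0,0,0,0],
  ],
)

```text
t: 32.93
eef_pos: [586.6, -17.4, 50.8]
tcp_rot: [3.14, -0.001, 0.02]
ft_force: [-3.1, -0.3, -0.8]
opening: 0.009
```

Emit:
servo_tool(
  plan=[
    [0.004,0,0,0,0,0,0],
    [0.004,0,0,0,0,0,0],
    [0.003,0,0,0,0,0,0],
    [0.003,0,0,0,0,0,0],
  ],
)

```text
t: 33.27
eef_pos: [602.7, -17.1, 50.9]
tcp_rot: [3.14, -0.001, 0.02]
ft_force: [-3.4, 0.4, 1.1]
opening: 0.008
```

Emit:
servo_tool(
  plan=[
    [0.003,0,0,0,0,0,0],
    [0.003,0,0,0,0,0,0],
    [0.003,0,0,0,0,0,0],
  ],
)

```text
t: 33.52
eef_pos: [612.3, -16.9, 50.9]
tcp_rot: [3.14, -0.0, 0.02]
ft_force: [-3.1, -0.0, 0.8]
opening: 0.003
```

Emit:
servo_tool(
  plan=[
    [0.002,0,0,0,0,0,0],
    [0.002,0,0,0,0,0,0],
    [0.001,0,0,0,0,0,0],
  ],
)

```text
t: 33.77
eef_pos: [618.1, -16.8, 50.9]
tcp_rot: [3.14, -0.0, 0.02]
ft_force: [-3.5, 0.8, 0.8]
opening: 0.004
```

Emit:
servo_tool(
  plan=[
    [0.002,0,0,0,0,0,0],
    [0.001,0,0,0,0,0,0],
    [0.001,0,0,0,0,0,0],
  ],
)

```text
t: 34.02
eef_pos: [622.3, -16.7, 50.8]
tcp_rot: [3.14, 0.0, 0.02]
ft_force: [-3.0, 0.8, 0.1]
opening: 0.003
```

Emit:
servo_tool(
  plan=[
    [0.001,0,0,0,0,0,0],
    [0.001,0,0,0,0,0,0],
  ],
)

```text
t: 34.18
eef_pos: [624.4, -16.6, 50.8]
tcp_rot: [3.141, 0.0, 0.02]
ft_force: [-3.6, -0.2, 1.0]
opening: -0.001
```

Emit:
servo_tool(
  plan=[
    [0.001,0,0,0,0,0,0],
    [0.001,0,0,0,0,0,0],
  ],
)

```text
t: 34.35
eef_pos: [624.7, -16.6, 50.9]
tcp_rot: [3.141, 0.005, 0.021]
ft_force: [-10.4, -1.9, 6.5]
opening: 0.009
```

Emit:
servo_tool(
  plan=[
    [0.001,0,0,0,0,0,0],
    [0.0005,0,0,0,0,0,0],
  ],
)

```text
t: 34.52
eef_pos: [624.6, -16.6, 50.9]
tcp_rot: [3.141, 0.009, 0.021]
ft_force: [-3.3, -0.5, 0.9]
opening: 0.004
```

The drawer stopped at TCP x = 624.6 (predicted about 625) with the force rising to 10 N, so it looks home. Back off, lift aside and look.

Emit:
servo_tool(
  plan=[
    [-0.008,0,0,0,0,0,0],
    [-0.02,0,0,0,0,0,0],
    [-0.02,0,-0.01,0,0,0,0],
    [-0.01,0,-0.03,0,0,0,0],
    [0,0,-0.04,0,0,0,0],
    [0,0,-0.04,0,0,0,0],
    [0,-0.03,-0.03,0,0,0,0],
    [0,-0.04,0,0,0,0,0],
  ],
)

```text
t: 35.18
eef_pos: [563.9, 47.8, 205.3]
tcp_rot: [3.141, 0.002, 0.014]
ft_force: [1.6, 0.1, 0.9]
opening: 0.003
```

Emit:
servo_tool(
  plan=[
    [-0.01,-0.04,0,0,0,0,0],
    [-0.01,-0.04,0,0,0,0,0],
    [-0.01,-0.04,0,0,0,0,0],
    [-0.01,-0.04,0,0,0,0,0],
    [-0.01,-0.04,0,0,0,0,0],
    [-0.01,-0.04,0,0,0,0,0],
    [-0.005,-0.025,0,0,0,0,0],
    [0,0,0,0,0,0,0],
  ],
)

```text
t: 35.85
eef_pos: [494.2, 323.6, 210.9]
tcp_rot: [-3.135, -0.02, 0.013]
ft_force: [-0.1, -0.0, 0.8]
opening: 0.003
```

Run:
```python
from h import *
print(env.state()["eef_pos"],env.state()["ft_force"])
a=cam("top")["img"]; b=cam("scene")["img"]; cv2.imwrite("pics/top12.png",a); cv2.imwrite("pics/scene12.png",b)
c=np.zeros((600,800,3),np.uint8)
a=cv2.resize(a[140:215,230:390],None,fx=5,fy=4,interpolation=cv2.INTER_CUBIC); b=cv2.resize(b[170:470,130:530],(400,300))
c[:300]=a; c[300:,:400]=b; e=cv2.resize(cam("top")["img"],(400,300)); c[300:,400:]=e; cv2.imwrite("pics/f12.png",c)
```

```text
[494.18526198 323.56281443 210.9088381 ] [-0.13136765 -0.03605652  0.80965883]
```

View pics/f12.png

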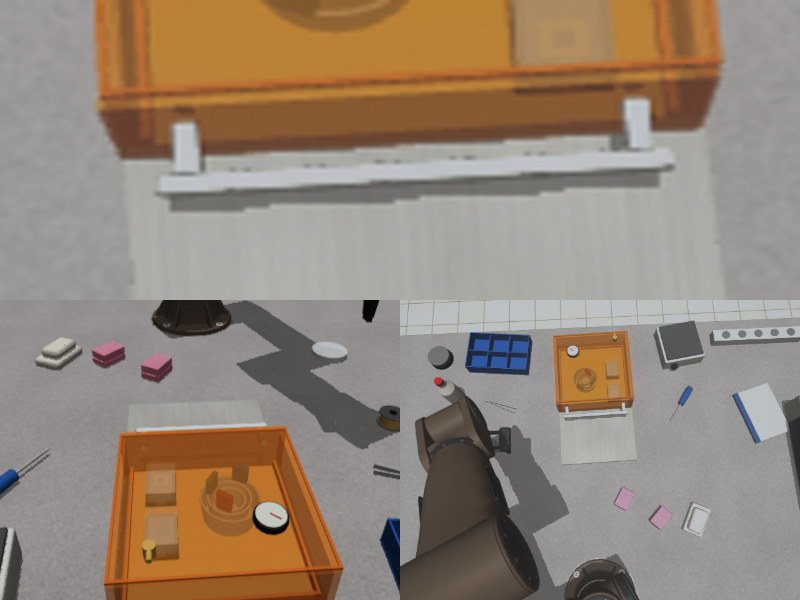

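The drawer looks closed and flush, with cups and boxes in place inside and nothing else moved. One numeric check on bar travel and squareness, then hand in.

Run:
```python
from h import *
d=cam("top"); D=lambda u,v:(230+(u+.5)/5-.5,140+(v+.5)/4-.5)
for n,p,z in(("barL",(158,178),72),("barR",(673,152),72),("houL",(100,101),98),("houR",(719,67),98)): print(n,ray(d,*D(*p),z).round(1))
print(env.state()["t"]); env.job_done()
```

```text
barL [642.9 103.9  72. ]
barR [ 647.3 -133.8   72. ]
houL [681.  126.5  98. ]
houR [ 688.  -155.1   98. ]
36.05
the job is handed in; nothing more can be done
```

I nested the three cups (small in medium in large) upright on the drawer floor. I laid the two chip boxes that were there, green and brass, flat and apart beside them. The brass one had been knocked aside during the run, so I measured it again before picking it up. I then pushed the drawer home at the middle of its bar and handed the job in at about 36 s.

**Closing the drawer:** it ran at about 3 N and stopped at TCP x = 624.6 mm (predicted about 625) when the force rose to about 10 N.

**Last checks:**
- **Flush:** the final pictures show the front closed flush. In the last measurement the bar's back edge averages 645.1 mm, 39.4 mm in front of the housing edge, against 39 mm when home.
- **Square:** bar and housing edges are parallel to about 0.4°, which is within the pixel error.
- **Contents:** cups are nested, the boxes lie unstacked, and the pink look-alikes and other things are where they were.

**Forces:** setting down the large cup gave a brief 47 N at the wrist through the cup, below the 120 N limit. No check failed.

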